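# Sort gas cartridges by heft into the stall's sprung rack

### The job

The three gas cartridges for the stove look alike, so lift each one and feel how heavy it is, then put it in its pocket of the rack: the full one next to the carrying handle, the part-used one in the middle, the empty one farthest from the handle. Press each gently but firmly down past the sprung catch until it sits fully home and upright, never ramming it, then let go; keep the cartridges from toppling and leave everything else on the table where it is.

Things in the scene. Friction and masses are not known exactly. Their poses are not given: they have to be found in the camera images.
- cartridge_1_mid (a point): Centre (59 mm above the underside, on the axis, z up) of one of three sealed metal gas cartridges that look alike, standing on the table. 118 mm tall: rolled rim 62 mm across at the foot (lowest 13 mm, bevelled), straight body 48 mm across from 13 to 98 mm up, shoulder, valve collar 26 mm across from 106 to 118 mm. Fills are dealt anew each time; the number in the name means nothing.
- cartridge_1: The same cartridge; origin at the centre of its underside, z along its axis. In all, an empty one weighs about 0.14 kg, a part-used one 0.29 kg, a full one 0.48 kg (each within 0.04 kg); one of each. What is inside may shift a millimetre or two.
- cartridge_2_mid (a point): Centre (59 mm above the underside, on the axis, z up) of one of three sealed metal gas cartridges that look alike, standing on the table. 118 mm tall: rolled rim 62 mm across at the foot (lowest 13 mm, bevelled), straight body 48 mm across from 13 to 98 mm up, shoulder, valve collar 26 mm across from 106 to 118 mm. Fills are dealt anew each time; the number in the name means nothing.
- cartridge_2: The same cartridge; origin at the centre of its underside, z along its axis. In all, an empty one weighs about 0.14 kg, a part-used one 0.29 kg, a full one 0.48 kg (each within 0.04 kg); one of each. What is inside may shift a millimetre or two.
- cartridge_3_mid (a point): Centre (59 mm above the underside, on the axis, z up) of one of three sealed metal gas cartridges that look alike, standing on the table. 118 mm tall: rolled rim 62 mm across at the foot (lowest 13 mm, bevelled), straight body 48 mm across from 13 to 98 mm up, shoulder, valve collar 26 mm across from 106 to 118 mm. Fills are dealt anew each time; the number in the name means nothing.
- cartridge_3: The same cartridge; origin at the centre of its underside, z along its axis. In all, an empty one weighs about 0.14 kg, a part-used one 0.29 kg, a full one 0.48 kg (each within 0.04 kg); one of each. What is inside may shift a millimetre or two.
- rack: Grey steel rack fixed to the table; origin on the table under the middle of its block; y along the row towards the carrying handle, x across it. Block 100 x 330 mm, top 49 mm above the table, three round pockets at y = 105, 0, -105 mm. Handle: bar loop at y = 205 mm, 70 mm wide in x, 96 mm high. Pressing a cartridge on the rack with over 35 N damages it.
- seat_full (a point): Mouth centre of the pocket next to the handle, for the full cartridge; z up. 68 mm wide, rubber floor 40 mm below (gives 1 mm per 4 N, 5 mm at most). Two sprung pins hold the rim up while the underside is 17 to 12 mm above the floor; 9 to 16 N (own weight included) pushes it past, the resistance falls away, and it rests on the floor, pins clear of it. Home: cartridge centre 18 to 19 mm above this point.
- seat_part (a point): Mouth centre of the pocket in the middle, for the part-used cartridge; z up. 68 mm wide, rubber floor 40 mm below (gives 1 mm per 4 N, 5 mm at most). Two sprung pins hold the rim up while the underside is 17 to 12 mm above the floor; 9 to 16 N (own weight included) pushes it past, the resistance falls away, and it rests on the floor, pins clear of it. Home: cartridge centre 18 to 19 mm above this point.
- seat_empty (a point): Mouth centre of the pocket farthest from the handle, for the empty one; z up. 68 mm wide, rubber floor 40 mm below (gives 1 mm per 4 N, 5 mm at most). Two sprung pins hold the rim up while the underside is 17 to 12 mm above the floor; 9 to 16 N (own weight included) pushes it past, the resistance falls away, and it rests on the floor, pins clear of it. Home: cartridge centre 18 to 19 mm above this point.
- shaker: Small glass shaker jar, 34 mm across, 75 mm tall; origin at the centre of its underside. Bystander, standing among the cartridges.
- cup: Small steel cup, 38 mm across, 60 mm tall; origin at the centre of its underside. Bystander, standing among the cartridges.
- basket: Yellow plastic bowl, 240 mm across, 90 mm tall; origin at the centre of its underside. Bystander.
- spray_bottle: White spray bottle with blue head, 72 mm across, 222 mm tall; origin at the centre of its underside. Bystander.
Things that resemble listed ones, but are neither listed nor needed, are in the scene too. What is shaped like the cartridge_3 but red is not meant.

How it is judged (in metres and radians):
On the way, in this order (a step that is already met when the one before it is completed fails the run):
1. a cartridge has been lifted clear of the table (((height (world z) of cartridge_1_mid above 0.079 m and contact force between cartridge_1 and the fingers above 0.5 N) or (height (world z) of cartridge_2_mid above 0.079 m and contact force between cartridge_2 and the fingers above 0.5 N) or (height (world z) of cartridge_3_mid above 0.079 m and contact force between cartridge_3 and the fingers above 0.5 N))), for 0.1 s.
2. one cartridge is fully home in the pocket for its weight ((((horizontal distance between cartridge_1_mid and seat_full below 0.006 m and z of cartridge_1_mid in the frame of seat_full below 0.022 m and angle between cartridge_1_mid's own z axis and vertical below 0.08 rad and contact force between rack and cartridge_1 between 3.75 and 99 N and contact force between cartridge_1 and the fingers below 0.05 N) or (horizontal distance between cartridge_2_mid and seat_full below 0.006 m and z of cartridge_2_mid in the frame of seat_full below 0.022 m and angle between cartridge_2_mid's own z axis and vertical below 0.08 rad and contact force between rack and cartridge_2 between 3.75 and 99 N and contact force between cartridge_2 and the fingers below 0.05 N) or (horizontal distance between cartridge_3_mid and seat_full below 0.006 m and z of cartridge_3_mid in the frame of seat_full below 0.022 m and angle between cartridge_3_mid's own z axis and vertical below 0.08 rad and contact force between rack and cartridge_3 between 3.75 and 99 N and contact force between cartridge_3 and the fingers below 0.05 N)) or ((horizontal distance between cartridge_1_mid and seat_part below 0.006 m and z of cartridge_1_mid in the frame of seat_part below 0.022 m and angle between cartridge_1_mid's own z axis and vertical below 0.08 rad and contact force between rack and cartridge_1 between 2.1 and 3.75 N and contact force between cartridge_1 and the fingers below 0.05 N) or (horizontal distance between cartridge_2_mid and seat_part below 0.006 m and z of cartridge_2_mid in the frame of seat_part below 0.022 m and angle between cartridge_2_mid's own z axis and vertical below 0.08 rad and contact force between rack and cartridge_2 between 2.1 and 3.75 N and contact force between cartridge_2 and the fingers below 0.05 N) or (horizontal distance between cartridge_3_mid and seat_part below 0.006 m and z of cartridge_3_mid in the frame of seat_part below 0.022 m and angle between cartridge_3_mid's own z axis and vertical below 0.08 rad and contact force between rack and cartridge_3 between 2.1 and 3.75 N and contact force between cartridge_3 and the fingers below 0.05 N)) or ((horizontal distance between cartridge_1_mid and seat_empty below 0.006 m and z of cartridge_1_mid in the frame of seat_empty below 0.022 m and angle between cartridge_1_mid's own z axis and vertical below 0.08 rad and contact force between rack and cartridge_1 between 0.6 and 2.1 N and contact force between cartridge_1 and the fingers below 0.05 N) or (horizontal distance between cartridge_2_mid and seat_empty below 0.006 m and z of cartridge_2_mid in the frame of seat_empty below 0.022 m and angle between cartridge_2_mid's own z axis and vertical below 0.08 rad and contact force between rack and cartridge_2 between 0.6 and 2.1 N and contact force between cartridge_2 and the fingers below 0.05 N) or (horizontal distance between cartridge_3_mid and seat_empty below 0.006 m and z of cartridge_3_mid in the frame of seat_empty below 0.022 m and angle between cartridge_3_mid's own z axis and vertical below 0.08 rad and contact force between rack and cartridge_3 between 0.6 and 2.1 N and contact force between cartridge_3 and the fingers below 0.05 N)))), for 0.2 s.
At the end, for the whole second after the job is handed in: Each pocket holds its class, by weight on the rack (handle end over 3.75 N, middle 2.1 to 3.75 N, far end 0.6 to 2.1 N), fully home (centre less than 22 mm above the mouth; normally 18 to 19), within 6 mm of the pocket axis, upright within 0.08 rad, released, at rest (((horizontal distance between cartridge_1_mid and seat_full below 0.006 m and z of cartridge_1_mid in the frame of seat_full below 0.022 m and angle between cartridge_1_mid's own z axis and vertical below 0.08 rad and contact force between rack and cartridge_1 between 3.75 and 99 N and contact force between cartridge_1 and the fingers below 0.05 N) or (horizontal distance between cartridge_2_mid and seat_full below 0.006 m and z of cartridge_2_mid in the frame of seat_full below 0.022 m and angle between cartridge_2_mid's own z axis and vertical below 0.08 rad and contact force between rack and cartridge_2 between 3.75 and 99 N and contact force between cartridge_2 and the fingers below 0.05 N) or (horizontal distance between cartridge_3_mid and seat_full below 0.006 m and z of cartridge_3_mid in the frame of seat_full below 0.022 m and angle between cartridge_3_mid's own z axis and vertical below 0.08 rad and contact force between rack and cartridge_3 between 3.75 and 99 N and contact force between cartridge_3 and the fingers below 0.05 N)) and ((horizontal distance between cartridge_1_mid and seat_part below 0.006 m and z of cartridge_1_mid in the frame of seat_part below 0.022 m and angle between cartridge_1_mid's own z axis and vertical below 0.08 rad and contact force between rack and cartridge_1 between 2.1 and 3.75 N and contact force between cartridge_1 and the fingers below 0.05 N) or (horizontal distance between cartridge_2_mid and seat_part below 0.006 m and z of cartridge_2_mid in the frame of seat_part below 0.022 m and angle between cartridge_2_mid's own z axis and vertical below 0.08 rad and contact force between rack and cartridge_2 between 2.1 and 3.75 N and contact force between cartridge_2 and the fingers below 0.05 N) or (horizontal distance between cartridge_3_mid and seat_part below 0.006 m and z of cartridge_3_mid in the frame of seat_part below 0.022 m and angle between cartridge_3_mid's own z axis and vertical below 0.08 rad and contact force between rack and cartridge_3 between 2.1 and 3.75 N and contact force between cartridge_3 and the fingers below 0.05 N)) and ((horizontal distance between cartridge_1_mid and seat_empty below 0.006 m and z of cartridge_1_mid in the frame of seat_empty below 0.022 m and angle between cartridge_1_mid's own z axis and vertical below 0.08 rad and contact force between rack and cartridge_1 between 0.6 and 2.1 N and contact force between cartridge_1 and the fingers below 0.05 N) or (horizontal distance between cartridge_2_mid and seat_empty below 0.006 m and z of cartridge_2_mid in the frame of seat_empty below 0.022 m and angle between cartridge_2_mid's own z axis and vertical below 0.08 rad and contact force between rack and cartridge_2 between 0.6 and 2.1 N and contact force between cartridge_2 and the fingers below 0.05 N) or (horizontal distance between cartridge_3_mid and seat_empty below 0.006 m and z of cartridge_3_mid in the frame of seat_empty below 0.022 m and angle between cartridge_3_mid's own z axis and vertical below 0.08 rad and contact force between rack and cartridge_3 between 0.6 and 2.1 N and contact force between cartridge_3 and the fingers below 0.05 N)) and linear speed of each of cartridge_1, cartridge_2, cartridge_3 below 0.02 m/s); the robot touches nothing.
It fails at once if a cartridge is rammed against the rack with more than 35 N (contact force between rack and cartridge_1 above 35 N or contact force between rack and cartridge_2 above 35 N or contact force between rack and cartridge_3 above 35 N).
It fails at once if a cartridge topples (leans more than 0.6 rad) (angle between any of cartridge_1_mid, cartridge_2_mid, cartridge_3_mid's own z axis and vertical above 0.6 rad).
It fails at once if a bystander on the table is moved more than 30 mm (distance of any of shaker, cup, basket, spray_bottle from where it was at the start of the episode above 0.03 m).
It also fails if it takes over 72 s, if anything falls off the work surface, if the arm or the gripper's body presses on something with over 40 N, if the wrist force passes 120 N, or if a joint passes its speed limit or range.

### The arm

A 6-joint arm with a two-finger parallel gripper is mounted at the origin on the work surface. World frame = base frame: x ahead of the robot, y to its left, z up, the work surface at z = 0. Lengths are in mm, angles in rad, forces in N, time in s.
With the tool pointing down it reaches from about 275 to 750 mm from the base axis. Payload 10.2 kg.
Tool frame: the origin (TCP) lies at the very end of the fingers, on their centre line; the grasp point (between the pads) lies 19 mm behind it; z points along the fingers, y is the direction in which the jaws open and shut (so a half turn about z gives the same grasp; the last joint's range is limited). The gripper opens to 85 mm and grips with 20 to 120 N. Pads are 22 mm wide; open, the fingers measure 114 mm over their backs; the gripper's body (76 mm by 85 mm) begins 54 mm behind the grasp point. The pads swing forward as they close: fully open they stand 13 mm farther back than shut.
Start: joints at [1.069, 0.313, 1.498, -0, 1.331, -0.223], TCP at [144.494, 504.73, 231.294] pointing down, gripper open.
Joint ranges: [-2.94, 2.94], [-0.97, 2.17], [0.19, 2.56], [-1.23, 4.37], [0.02, 3.11], [-2.88, 2.88]. Speed limits (rad/s): [2.39, 2.39, 3.01, 3.14, 3.14, 3.14].

### API

Orientations are given as a unit quaternion [w, x, y, z].
In Python, from rig import sensors, imaging, ctrl gives the robot as it stands.
- The arm moves only by the shell command python3 -m creep 'ROWS' [FORCE]. ROWS is JSON, a list of rows, each an object with "grip": the finger opening in mm, from 0 to 85.4; "linear": the shift along the tool's x, y, z in mm, a list of three; "rot": the turn, a rotation vector about the tool's x, y, z in rad, a list of three. A call has 1 to 12 rows; each row shifts and turns the commanded pose from where the row before left it, along the tool's axes as they then stand; what a row does not reach is not made up. A row lasts 1/12 s, in which the tool goes at most 41.7 mm and 7.16 degrees, less where a joint would pass 70% of its speed; a pose out of reach is approached as far as the arm can. A call with a gripper value outside its range is refused whole. The fingers move at their own pace and stop on an object; FORCE is the grip in N (left out, the last holds). Time passes only in rows, so rows that do not move let the fingers close. It gives the time, the measured TCP pose, the force and the opening at its end, in the units of the state.
- sensors.sense(): the state, without advancing time (a new reading comes with each control period).
- imaging.capture(name): name is "scene" or "top" or "wrist"; returns (picture, depth): 384x512x3 uint8, red, green, blue; 384x512 float32, mm along the optical axis (not along the pixel's ray), 0 where there is no reading.
- imaging.camera_params(name): a dict with "intrinsics" (3x3 intrinsics, pixels), "R" (3x3) and "t" (3): a world point X has camera coordinates R X + t. Camera axes: x right, y down, z forward; pixel columns grow to the right and rows downward; lengths in mm; the calibration is good to about 2 mm. The wrist camera is an equidistant fisheye: a pixel r from the principal point sees the ray r / f radians off the axis. A picture is of the moment at which its call begins: read the wrist's pose just before it. camera_params takes no time and is no camera call; for the wrist camera it gives the pose at the moment of the call.
- ctrl.finish_job(): hands the job in, once; it reports no verdict.
The state is a dict: "time_s": time; "joints": joint angles; "dq": joint speeds; "tau": joint torques, N m; "eef_pos": TCP position; "ee_rot": TCP orientation; "force": force on the tool from outside, world axes, zero at the start; "wrist_torque": the same for the moment, N m; "grip_width": opening from 0.0 (shut) to 1.0 (fully open).
Only numpy, scipy, OpenCV 4.12 (cv2) and the standard library are available. Lean on these libraries where they do the work, as an engineer would, in place of code of your own. Each camera call takes 0.05 s, during which the arm holds its last target.

## Working session

There is one attempt and no reset: what is moved stays moved. The work goes in short steps, Python scripts to look and compute and a shell command to move; the robot and the scene stay as the last step left them, time stands still between calls to the robot, and variables do not carry over. Pictures are saved under pics/ and viewed, and the job is handed in when it is done.

```bash
mkdir -p pics; ls
python3 - <<'E'
from rig import sensors, imaging
import cv2,numpy as np
s=sensors.sense();print(s)
for n in ("scene","top","wrist"):
    p=imaging.camera_params(n);print(n,{k:np.round(v,4).tolist() if not isinstance(v,str) else v for k,v in p.items()})
    im,d=imaging.capture(n)
    cv2.imwrite(f"pics/{n}0.png",im[:,:,::-1]);np.savez(f"{n}0.npz",im=im,d=d,K=p['intrinsics'],R=p['R'],t=p['t'])
E
```

```text
pics
{'time_s': 0.0, 'joints': array([ 1.06865624e+00,  3.13464643e-01,  1.49845739e+00, -2.40199655e-05,
        1.33097557e+00, -2.23406984e-01]), 'dq': array([-2.16557494e-04,  4.00529206e-04, -5.37271422e-05,  2.81556737e-03,
        1.19805033e-03, -1.68400916e-03]), 'tau': array([ 1.61609451e-04, -4.12264323e+01, -2.59741366e+01, -1.93275609e-04,
        4.16273688e-03,  5.03389219e-05]), 'eef_pos': array([144.34040777, 504.49823238, 230.71993429]), 'ee_rot': array([-2.20636475e-04,  1.38912975e-01,  9.90304377e-01, -6.14145626e-04]), 'force': array([0.00167067, 0.77442449, 0.23241797]), 'wrist_torque': array([ 0.02764833, -0.04172587,  0.03674573]), 'grip_width': 1.0003009624143584}
scene {'intrinsics': [[398.5308, 0.0, 252.9936], [0.0, 398.5308, 189.3375], [0.0, 0.0, 1.0]], 'R': [[-0.8581, 0.5133, 0.0135], [0.3172, 0.5506, -0.7721], [-0.4038, -0.6583, -0.6353]], 't': [510.811, -64.6156, 1375.0965]}
top {'intrinsics': [[442.2441, 0.0, 255.0802], [0.0, 442.2441, 188.471], [0.0, 0.0, 1.0]], 'R': [[-0.0055, -0.9999, 0.0161], [-0.9935, 0.0037, -0.114], [0.1139, -0.0167, -0.9934]], 't': [-106.9717, 535.1872, 1263.9933]}
wrist {'intrinsics': [[297.3186, 0.0, 256.3083], [0.0, 297.3186, 193.7375], [0.0, 0.0, 1.0]], 'R': [[0.2762, 0.9611, -0.0012], [0.9184, -0.2636, 0.2951], [0.2833, -0.0826, -0.9555]], 't': [-525.3046, -36.6712, 380.3126]}
```

View pics/scene0.png

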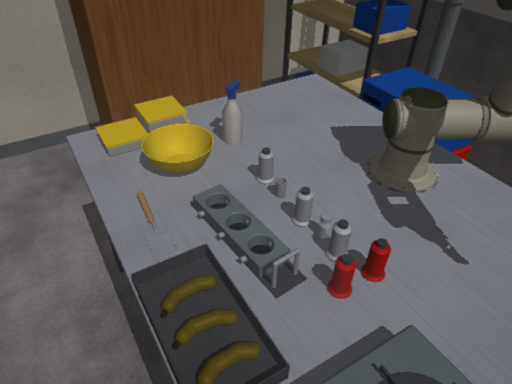

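View pics/top0.png

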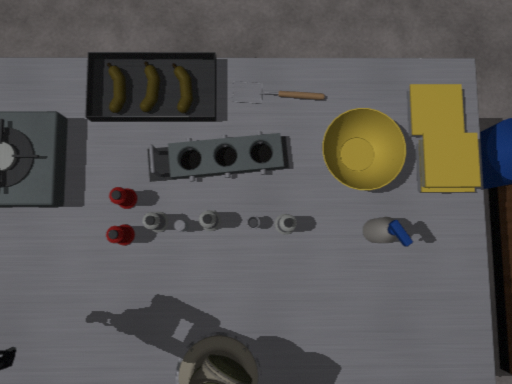

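View pics/wrist0.png

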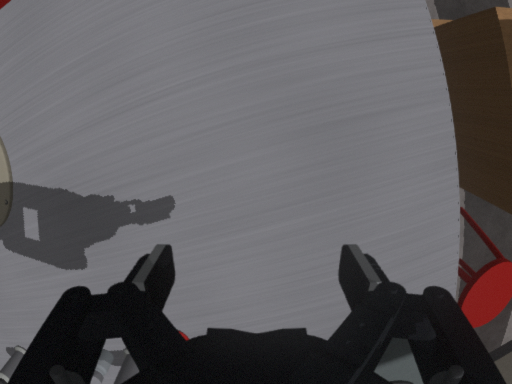

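The scene picture shows three white-grey cartridges at about (266,165), (304,206) and (340,240), the cup and shaker between them at (281,187) and (325,227), and two red decoys. The rack has its handle at (285,263). In the top view, the cartridges are at about (153,220), (209,219) and (287,223), and the pockets at (189,158), (226,154) and (261,151). I'll measure from both views next.

```bash
cat > h.py <<'E'
import numpy as np,cv2
def load(n):
    z=np.load(n+".npz");return z['im'],z['d'],z['K'],z['R'],z['t']
def cloud(n):
    im,d,K,R,t=load(n)
    v,u=np.mgrid[:384,:512]
    c=np.stack([(u-K[0,2])/K[0,0]*d,(v-K[1,2])/K[1,1]*d,d],-1)
    X=(c-t)@R
    X[d<=0]=np.nan
    return X,im
def proj(n,P):
    im,d,K,R,t=load(n);c=R@np.asarray(P,float)+t
    return K[0,0]*c[0]/c[2]+K[0,2],K[1,1]*c[1]/c[2]+K[1,2]
def fitc(x,y,r=None):
    from scipy.optimize import least_squares
    f=(lambda p:np.hypot(x-p[0],y-p[1])-(r if r else p[2]))
    p=least_squares(f,[x.mean(),y.mean()]+([] if r else [25]),loss='soft_l1',f_scale=1).x
    return p
E
python3 - <<'E'
from h import *
for n in("top0","scene0"):
    X,im=cloud(n)
    Z=X[...,2]
    ok=np.isfinite(Z)
    tab=ok&(abs(X[...,0]-400)<60)&(abs(X[...,1])<500)
    print(n,"table z med",np.median(Z[tab]))
    m=ok&(Z>15)&(X[...,0]>150)&(X[...,0]<650)&(abs(X[...,1])<450)
    k,lab,st,ce=cv2.connectedComponentsWithStats(m.astype(np.uint8))
    for i in range(1,k):
        if st[i,4]<40: continue
        q=X[lab==i]; top=q[q[:,2]>np.percentile(q[:,2],98)-6]
        print(n,np.round(ce[i]),st[i,4],"zmax",np.round(np.percentile(q[:,2],98)),"mean",np.round(q.mean(0)),"topmean",np.round(top.mean(0)),"rgb",im[lab==i].mean(0).round())
im=cv2.imread("pics/top0.png");cv2.imwrite("pics/topc.png",cv2.resize(im[110:260,90:310],None,fx=3.6,fy=3.6,interpolation=cv2.INTER_CUBIC))
im=cv2.imread("pics/scene0.png");cv2.imwrite("pics/scenec.png",cv2.resize(im[135:305,180:400],None,fx=3.5,fy=3.5,interpolation=cv2.INTER_CUBIC))
E
```

```text
top0 table z med 0.4470514392591637
top0 [153. 161.] 164 zmax 99.0 mean [609. 178.  81.] topmean [611. 179.  96.] rgb [70. 70. 73.]
top0 [346. 173.] 794 zmax 91.0 mean [ 578. -374.   47.] topmean [ 565. -354.   89.] rgb [96. 84. 32.]
top0 [222. 164.] 1921 zmax 53.0 mean [606. -14.  46.] topmean [609. -12.  50.] rgb [67. 71. 72.]
top0 [122. 196.] 371 zmax 120.0 mean [507. 263.  89.] topmean [510. 270. 117.] rgb [64. 21. 21.]
top0 [209. 219.] 277 zmax 121.0 mean [442.  20.  99.] topmean [444.  22. 118.] rgb [75. 75. 75.]
top0 [154. 221.] 331 zmax 121.0 mean [439. 171.  93.] topmean [440. 177. 118.] rgb [67. 68. 68.]
top0 [287. 223.] 269 zmax 120.0 mean [ 431. -195.  101.] topmean [ 433. -198.  118.] rgb [82. 83. 83.]
top0 [253. 221.] 73 zmax 64.0 mean [ 438. -104.   49.] topmean [ 435. -103.   61.] rgb [76. 75. 79.]
top0 [376. 230.] 478 zmax 218.0 mean [ 411. -438.  111.] topmean [ 421. -447.  219.] rgb [90. 89. 90.]
top0 [181. 225.] 138 zmax 79.0 mean [427.  99.  65.] topmean [428. 103.  75.] rgb [93. 93. 97.]
top0 [119. 234.] 373 zmax 120.0 mean [403. 267.  89.] topmean [403. 275. 11
[... 280 characters left out ...]
 [265. 164.] 426 zmax 119.0 mean [ 442. -184.   73.] topmean [ 436. -194.  117.] rgb [ 95.  97. 100.]
scene0 [280. 185.] 183 zmax 61.0 mean [440. -98.  44.] topmean [ 438. -101.   59.] rgb [92. 93. 99.]
scene0 [254. 230.] 2149 zmax 96.0 mean [611.  23.  47.] topmean [614. 184.  95.] rgb [83. 89. 91.]
scene0 [303. 204.] 537 zmax 119.0 mean [455.  36.  74.] topmean [447.  27. 118.] rgb [93. 94. 98.]
scene0 [324. 224.] 265 zmax 77.0 mean [435. 111.  52.] topmean [430. 106.  75.] rgb [104. 108. 114.]
scene0 [341. 257.] 1373 zmax 119.0 mean [490. 239.  76.] topmean [483. 235. 118.] rgb [94. 60. 62.]
scene0 [377. 258.] 713 zmax 119.0 mean [416. 286.  76.] topmean [406. 279. 118.] rgb [95. 26. 26.]
```

View pics/topc.png

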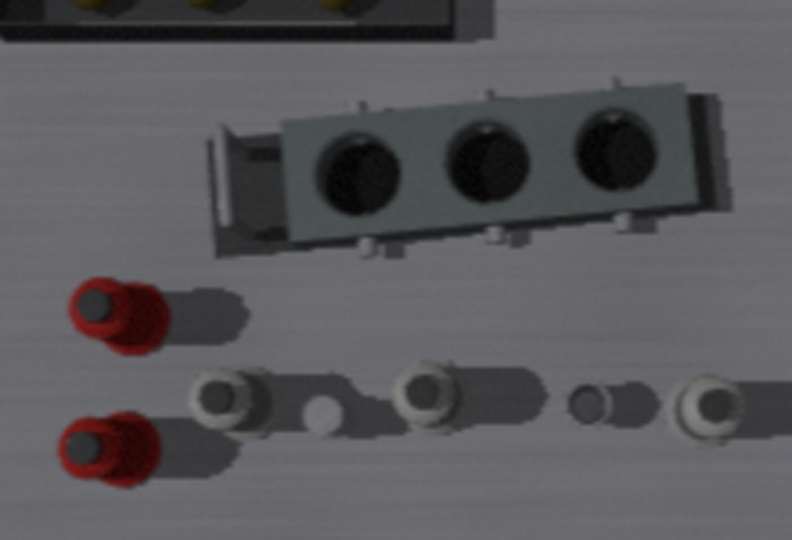

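View pics/scenec.png

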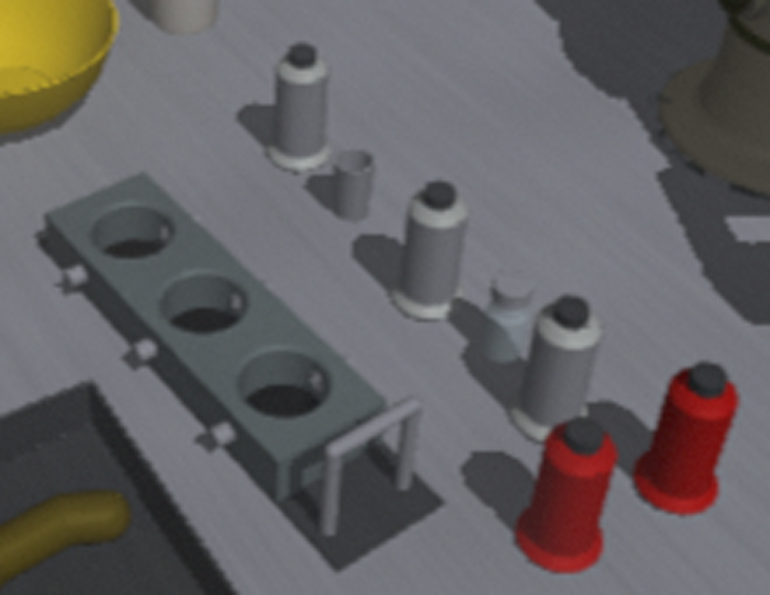

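Run:
```python
from h import *
C={'A':(441,178),'B':(446,25),'C':(434,-196),'shaker':(429,104),'cup':(437,-102)}
for n in("top0","scene0"):
    X,im=cloud(n);Z=X[...,2]
    for k,(cx,cy) in C.items():
        d=np.hypot(X[...,0]-cx,X[...,1]-cy)
        if k in 'ABC':
            m=(d<34)&(Z>25)&(Z<92); q=X[m]; p=fitc(q[:,0],q[:,1],24)
            m=(d<25)&(Z>112); t=X[m]
            print(n,k,"body fit",p.round(1),m.sum(),"top mid",((t.min(0)+t.max(0))/2).round(1),"ztop",np.median(t[:,2]).round(1))
        else:
            r={'shaker':17,'cup':19}[k]
            q=X[(d<28)&(Z>12)&(Z<50)];print(n,k,fitc(q[:,0],q[:,1],r).round(1))
    # rack
    m=(abs(Z-49)<3)&(X[...,0]>540)&(X[...,0]<690)&(abs(X[...,1])<220)
    q=X[m]; print(n,"rack top z",np.median(q[:,2]))
    r=cv2.minAreaRect(q[:,:2].astype(np.float32));print(r)
    # pocket mouths: non-top pixel holes on the z=49 plane
    K,R,t=load(n)[2:]
    v,u=np.mgrid[:384,:512]
    ray=np.stack([(u-K[0,2])/K[0,0],(v-K[1,2])/K[1,1],np.ones_like(u)],-1)@R
    o=-R.T@t
    P=o+ray*((49-o[2])/ray[...,2])[...,None]
    hole=((Z<45.5)|~np.isfinite(Z))&(P[...,0]>540)&(P[...,0]<690)&(abs(P[...,1])<220)
    k,lab,st,ce=cv2.connectedComponentsWithStats(hole.astype(np.uint8),connectivity=4)
    for i in range(1,k):
        if 150<st[i,4]<2000:
            q=P[lab==i][:,:2]; h=cv2.minEnclosingCircle(q.astype(np.float32));print(" hole",ce[i].round(1),st[i,4],q.mean(0).round(1),h)
```

```text
top0 A body fit [440.4 177.7] 68 top mid [440.3 177.1 117.5] ztop 117.5
top0 B body fit [443.7  23.1] 73 top mid [443.5  22.6 118.2] ztop 117.8
top0 C body fit [ 432.3 -198.6] 69 top mid [ 431.7 -198.2  116.7] ztop 117.5
top0 shaker [427.9 103.8]
top0 cup [ 431.2 -101.5]
top0 rack top z 48.80206771247319
((630.63916015625, -3.4731903076171875), (100.78430938720703, 370.93072509765625), 5.254590034484863)
 hole [261.7 151.2] 430 [ 642.2 -129. ] ((644.28125, -129.94381713867188), 37.51945114135742)
 hole [225.7 154.6] 436 [632.4 -24.1] ((634.0892333984375, -23.31373405456543), 36.7451286315918)
 hole [190.  157.9] 444 [622.7  79.6] ((622.54150390625, 81.2540512084961), 38.57061767578125)
scene0 A body fit [441.1 179.1] 70 top mid [442.  181.9 117.1] ztop 118.1
scene0 B body fit [444.4  24.6] 55 top mid [445.1  25.9 116.5] ztop 118.0
scene0 C body fit [ 433.3 -197. ] 40 top mid [ 435.5 -196.5  116.3] ztop 117.8
scene0 shaker [428.5 104.3]
scene0 cup [ 436.6 -103.5]
scene0 rack top z 48.92050638334505
((632.2379760742188, -0.22503662109375), (101.93366241455078, 378.7590637207031), 5.415921211242676)
 hole [216.8 201. ] 281 [ 645.2 -124. ] ((644.4801025390625, -126.93780517578125), 35.896820068359375)
 hole [237.1 221.5] 324 [635.8 -19.1] ((634.5845336914062, -19.990943908691406), 34.45756530761719)
 hole [260.  244.2] 391 [625.5  84.6] ((624.186767578125, 82.41250610351562), 35.42496109008789)
```

```bash
cat > w.py <<'E'
import sys,numpy as np
from rig import sensors
from scipy.spatial.transform import Rotation as Ro
def delta(target,yawdeg=None):
    s=sensors.sense();q=s['ee_rot'];R=Ro.from_quat([q[1],q[2],q[3],q[0]])
    d=R.inv().apply(np.array(target)-s['eef_pos'])
    M=R.as_matrix()
    print("tcp",s['eef_pos'].round(1),"tool-delta",d.round(1),"ydir deg",np.degrees(np.arctan2(M[1,1],M[0,1])).round(2),"z",M[:,2].round(3),"F",s['force'].round(2),"g",round(s['grip_width'],3),"j",s['joints'].round(2),"t",s['time_s'])
if __name__=="__main__": delta([float(a) for a in sys.argv[1:4]])
E
R='{"grip":85,"linear":[0,0,0],"rot":[0,0,0.12]}'
python3 -m creep '[{"grip":85,"linear":[0,0,0],"rot":[0,0,0.12]},{"grip":85,"linear":[0,0,0],"rot":[0,0,0.12]},{"grip":85,"linear":[0,0,0],"rot":[0,0,0.12]},{"grip":85,"linear":[0,0,0],"rot":[0,0,0.12]},{"grip":85,"linear":[0,0,0],"rot":[0,0,0.12]},{"grip":85,"linear":[0,0,0],"rot":[0,0,0.12]},{"grip":85,"linear":[0,0,0],"rot":[0,0,0.12]},{"grip":85,"linear":[0,0,0],"rot":[0,0,0.12]},{"grip":85,"linear":[0,0,0],"rot":[0,0,0.12]},{"grip":85,"linear":[0,0,0],"rot":[0,0,0.12]}]' 60
python3 w.py 440.7 178.2 200
```

```text
time_s: 0.98
eef_pos: [144.4, 504.6, 231.0]
ee_rot: [0.0, 0.676, 0.737, -0.0]
force: [0.0, -0.2, -1.1]
grip_width: 0.993
tcp [144.4 504.6 231. ] tool-delta [-350.7  267.1   31.1] ydir deg 4.93 z [-0.    -0.001 -1.   ] F [ 0.03 -0.22 -1.13] g 0.993 j [ 1.07  0.31  1.5  -0.    1.33  0.98] t 0.9833
```

```bash
python3 -m creep '[{"grip":85,"linear":[-31,18,-1.3],"rot":[0,0,0]},{"grip":85,"linear":[-31,18,-1.3],"rot":[0,0,0]},{"grip":85,"linear":[-31,18,-1.3],"rot":[0,0,0]},{"grip":85,"linear":[-31,18,-1.3],"rot":[0,0,0]},{"grip":85,"linear":[-31,18,-1.3],"rot":[0,0,0]},{"grip":85,"linear":[-31,18,-1.3],"rot":[0,0,0]},{"grip":85,"linear":[-31,18,-1.3],"rot":[0,0,0]},{"grip":85,"linear":[-31,18,-1.3],"rot":[0,0,0]},{"grip":85,"linear":[-31,18,-1.3],"rot":[0,0,0]},{"grip":85,"linear":[-31,18,-1.3],"rot":[0,0,0]},{"grip":85,"linear":[-31,18,-1.3],"rot":[0,0,0]}]'
python3 w.py 600 -140 260
python3 -m creep '[{"grip":85,"linear":[-31,18,-1.3],"rot":[0,0,0]},{"grip":85,"linear":[-31,18,-1.3],"rot":[0,0,0]},{"grip":85,"linear":[-31,18,-1.3],"rot":[0,0,0]},{"grip":85,"linear":[-31,18,-1.3],"rot":[0,0,0]},{"grip":85,"linear":[-31,18,-1.3],"rot":[0,0,0]},{"grip":85,"linear":[-31,18,-1.3],"rot":[0,0,0]},{"grip":85,"linear":[-31,18,-1.3],"rot":[0,0,0]},{"grip":85,"linear":[-31,18,-1.3],"rot":[0,0,0]},{"grip":85,"linear":[-31,18,-1.3],"rot":[0,0,0]},{"grip":85,"linear":[-31,18,-1.3],"rot":[0,0,0]},{"grip":85,"linear":[-31,18,-1.3],"rot":[0,0,0]},{"grip":85,"linear":[0,0,0],"rot":[0,0,0]}]'
cat > cap.py <<'E'
import sys,numpy as np,cv2
from rig import sensors,imaging
tag=sys.argv[1]
s=sensors.sense()
p=imaging.camera_params("wrist");im,d=imaging.capture("wrist")
cv2.imwrite(f"pics/{tag}.png",im[:,:,::-1]);np.savez(f"{tag}.npz",im=im,d=d,K=p['intrinsics'],R=p['R'],t=p['t'],tcp=s['eef_pos'])
E
python3 w.py 600 -140 260; python3 cap.py w1;python3 w.py 600 -140 260
```

```text
time_s: 1.9
eef_pos: [373.5, 181.7, 245.7]
ee_rot: [-0.0, 0.674, 0.739, 0.0]
force: [0.5, 1.0, -0.1]
grip_width: 0.998
tcp [373.5 181.7 245.7] tool-delta [-341.2  196.   -14.3] ydir deg 5.27 z [ 0.  0. -1.] F [ 0.51  0.98 -0.1 ] g 0.998 j [0.17 0.06 1.77 0.   1.31 0.08] t 1.9
time_s: 2.9
eef_pos: [603.1, -142.9, 257.9]
ee_rot: [-0.0, 0.675, 0.737, -0.001]
force: [-1.0, 0.1, 0.5]
grip_width: 0.996
tcp [ 603.1 -142.9  257.9] tool-delta [ 3.2 -2.9 -2.1] ydir deg 5.03 z [-0.001 -0.    -1.   ] F [-0.99  0.08  0.49] g 0.996 j [-0.42  0.51  1.14 -0.    1.49 -0.51] t 2.9
tcp [ 602.1 -140.4  258.2] tool-delta [ 0.6 -2.  -1.8] ydir deg 5.11 z [-0.002  0.001 -1.   ] F [-0.71  0.89 -0.8 ] g 0.997 j [-0.42  0.51  1.14 -0.    1.49 -0.51] t 2.95
```

View pics/w1.png

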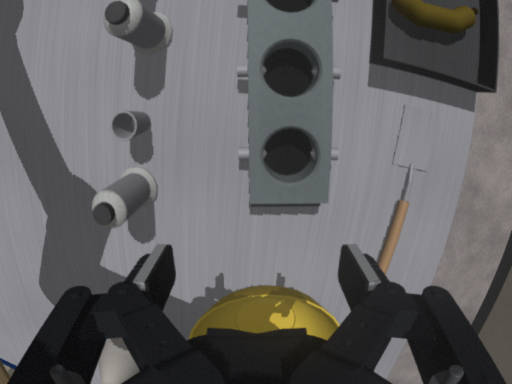

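The wrist picture shows the far pocket mouth at (289,154), the middle one at (290,69), cartridge C at (125,195) and cartridge B at (138,24).

```bash
cat >> h.py <<'E'
def fcloud(n):
    im,d,K,R,t=load(n)
    v,u=np.mgrid[:384,:512]
    x=(u-K[0,2])/K[0,0];y=(v-K[1,2])/K[1,1];r=np.hypot(x,y)+1e-9
    k=np.tan(r)/r
    ray=np.stack([x*k,y*k,np.ones_like(x)],-1)
    X=(ray*d[...,None]-t)@R;X[d<=0]=np.nan
    return X,im,ray@R,-R.T@t
def mouth(X,ray,o,cx,cy,zt=49):
    # edge pixels of the hole on the top plane, circle fit
    P=o+ray*((zt-o[2])/ray[...,2])[...,None]
    hole=((X[...,2]<zt-3)|~np.isfinite(X[...,2]))&(np.hypot(P[...,0]-cx,P[...,1]-cy)<45)
    k,lab,st,ce=cv2.connectedComponentsWithStats(hole.astype(np.uint8),connectivity=4)
    i=1+np.argmax(st[1:,4]);m=(lab==i).astype(np.uint8)
    c=cv2.findContours(m,cv2.RETR_EXTERNAL,cv2.CHAIN_APPROX_NONE)[0][0][:,0]
    q=P[c[:,1],c[:,0],:2];return fitc(q[:,0],q[:,1]),fitc(q[:,0],q[:,1],34),len(c)
E
python3 - <<'E'
from h import *
seats={'full':(623.5,82),'part':(634,-22.5),'empty':(644.2,-128)}
X,im,ray,o=fcloud("w1")
print("table z",np.nanmedian(X[300:310,10:20,2]),np.nanmedian(X[100:200,180:230,2]))
m=(abs(X[...,2]-49)<4)&(X[...,0]>580)&(X[...,0]<690)&(X[...,1]>-190)&(X[...,1]<0);print("rack top",np.median(X[m][:,2]))
for k in('part','empty'): print(k,mouth(X,ray,o,*seats[k]))
for k,(cx,cy) in {'B':(444,24),'C':(433,-198)}.items():
    d=np.hypot(X[...,0]-cx,X[...,1]-cy);q=X[(d<34)&(X[...,2]>25)&(X[...,2]<92)];t=X[(d<25)&(X[...,2]>112)]
    print(k,fitc(q[:,0],q[:,1],24).round(1),len(q),((t.min(0)+t.max(0))/2).round(1),np.median(t[:,2]).round(1))
for n in('top0','scene0'):
    X,im=cloud(n);_,_,K,R,t=load(n)
    v,u=np.mgrid[:384,:512]
    ray=np.stack([(u-K[0,2])/K[0,0],(v-K[1,2])/K[1,1],np.ones_like(u)],-1)@R;o=-R.T@t
    for k in seats: print(n,k,mouth(X,ray,o,*seats[k]))
E
```

```text
table z 0.7529535374214422 0.19809005997029722
rack top 48.98072767141147
part (array([631.33047882, -21.04840812,  33.2174951 ]), array([631.33669506, -21.09197864]), 174)
empty (array([ 641.27532501, -124.37904765,   32.94470396]), array([ 641.30833546, -124.38106574]), 166)
B [442.5  26.9] 822 [443.2  26.3 116.4] 118.2
C [ 430.9 -194.7] 853 [ 431.7 -194.3  116.2] 118.1
top0 full (array([622.67431805,  79.79711734,  33.38618322]), array([622.78204012,  79.74442723]), 79)
top0 part (array([632.29755387, -23.66037324,  33.50124283]), array([632.46271444, -23.63690952]), 72)
top0 empty (array([ 642.53044816, -128.83407638,   33.63382121]), array([ 642.63984007, -128.80668918]), 82)
scene0 full (array([624.84842111,  83.76485132,  32.54949215]), array([624.70019651,  83.38103003]), 68)
scene0 part (array([635.54422379, -20.38188992,  32.64370098]), array([635.32677644, -20.51558945]), 62)
scene0 empty (array([ 645.06454767, -124.35089247,   32.3095301 ]), array([ 644.84275609, -125.05197887]), 57)
```

```bash
python3 -m creep '[{"grip":85,"linear":[-6.8,-29,19.7],"rot":[0,0,0]},{"grip":85,"linear":[-6.8,-29,19.7],"rot":[0,0,0]},{"grip":85,"linear":[-6.8,-29,19.7],"rot":[0,0,0]},{"grip":85,"linear":[-6.8,-29,19.7],"rot":[0,0,0]},{"grip":85,"linear":[-6.8,-29,19.7],"rot":[0,0,0]},{"grip":85,"linear":[-6.8,-29,19.7],"rot":[0,0,0]},{"grip":85,"linear":[0,0,0],"rot":[0,0,0]},{"grip":85,"linear":[0,0,0],"rot":[0,0,0]}]'
python3 w.py 432 -196.5 56; python3 cap.py w2;python3 w.py 432 -196.5 56
python3 - <<'E'
from h import *
X,im,ray,o=fcloud("w2")
for k,(cx,cy) in {'C':(432,-196)}.items():
    d=np.hypot(X[...,0]-cx,X[...,1]-cy);q=X[(d<34)&(X[...,2]>25)&(X[...,2]<92)];t=X[(d<25)&(X[...,2]>112)]
    print(k,fitc(q[:,0],q[:,1],24).round(1),len(q),((t.min(0)+t.max(0))/2).round(1),np.median(t[:,2]).round(1))
E
```

```text
time_s: 3.62
eef_pos: [430.8, -194.0, 141.4]
ee_rot: [-0.001, 0.674, 0.738, 0.0]
force: [0.8, -0.5, 0.6]
grip_width: 0.997
tcp [ 430.8 -194.   141.4] tool-delta [-2.7  1.1 85.4] ydir deg 5.21 z [-0.001  0.001 -1.   ] F [ 0.76 -0.48  0.58] g 0.997 j [-0.67  0.3   1.77  0.    1.07 -0.76] t 3.6167
tcp [ 432.1 -194.3  142.3] tool-delta [-2.1 -0.4 86.3] ydir deg 5.26 z [ 0.001 -0.    -1.   ] F [ 1.07 -0.77  0.29] g 0.993 j [-0.67  0.3   1.77  0.    1.07 -0.76] t 3.6667
C [ 431.4 -194.8] 1023 [ 430.1 -189.3  178. ] 224.0
```

View pics/w2.png

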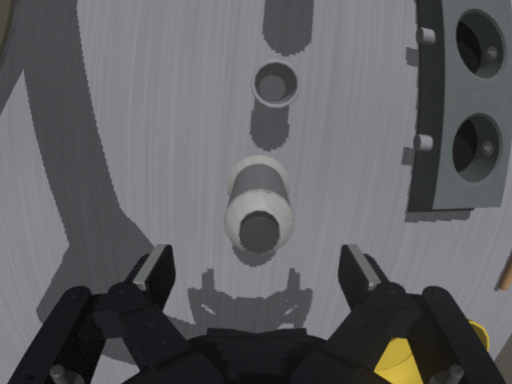

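```bash
python3 -m creep '[{"grip":85,"linear":[-0.5,0,29],"rot":[0,0,0]},{"grip":85,"linear":[0,0,29],"rot":[0,0,0]},{"grip":85,"linear":[0,0,20],"rot":[0,0,0]},{"grip":85,"linear":[0,0,8],"rot":[0,0,0]},{"grip":65,"linear":[0,0,0],"rot":[0,0,0]},{"grip":55,"linear":[0,0,0],"rot":[0,0,0]},{"grip":50,"linear":[0,0,0],"rot":[0,0,0]},{"grip":40,"linear":[0,0,0],"rot":[0,0,0]},{"grip":40,"linear":[0,0,0],"rot":[0,0,0]}]' 60
python3 w.py 432 -196.5 56
python3 -m creep '[{"grip":40,"linear":[0,0,0],"rot":[0,0,0]},{"grip":40,"linear":[0,0,0],"rot":[0,0,0]}]'
python3 -c "
from rig import sensors;s=sensors.sense();print(s['tau'],s['force'],s['grip_width'],s['eef_pos'])"
```

```text
time_s: 4.42
eef_pos: [432.8, -195.6, 57.3]
ee_rot: [0.001, 0.674, 0.739, 0.0]
force: [-0.7, 1.3, 6.8]
grip_width: 0.551
tcp [ 432.8 -195.6   57.3] tool-delta [-0.8 -0.9  1.3] ydir deg 5.28 z [ 0.002 -0.002 -1.   ] F [-0.75  1.26  6.77] g 0.551 j [-0.67  0.43  1.85  0.    0.86 -0.76] t 4.4167
time_s: 4.58
eef_pos: [432.8, -195.6, 57.3]
ee_rot: [0.002, 0.674, 0.739, 0.0]
force: [-1.8, 2.0, 6.7]
grip_width: 0.552
[-1.75875379e-01 -3.68314075e+01 -1.81144774e+01 -5.76425157e-02
 -3.52523932e-01  2.18148652e-02] [-1.81913844  1.97096347  6.65913789] 0.5524028778862515 [ 432.83656216 -195.60568618   57.33032659]
```

```bash
python3 -m creep '[{"grip":40,"linear":[0,0,-8],"rot":[0,0,0]},{"grip":40,"linear":[0,0,-20],"rot":[0,0,0]},{"grip":40,"linear":[0,0,-20],"rot":[0,0,0]},{"grip":40,"linear":[0,0,-12],"rot":[0,0,0]},{"grip":40,"linear":[0,0,0],"rot":[0,0,0]},{"grip":40,"linear":[0,0,0],"rot":[0,0,0]},{"grip":40,"linear":[0,0,0],"rot":[0,0,0]}]'
cat > weigh.py <<'E'
import numpy as np,sys
from rig import sensors,imaging
n=int(sys.argv[1]);F=[];T=[];P=[];M=[]
for i in range(n):
    imaging.capture("top");s=sensors.sense();F.append(s['force']);T.append(s['tau']);P.append(s['eef_pos']);M.append(s['wrist_torque'])
F=np.array(F);print("F",F.mean(0).round(2),"sd",F.std(0).round(2),"median z",np.median(F[:,2]).round(2),"tau",np.mean(T,0).round(3),"tcp",np.mean(P,0).round(2),np.std(P,0).round(2),"j",s['joints'].round(3),"t",s['time_s'],"g",s['grip_width'])
E
python3 weigh.py 14
```

```text
time_s: 5.17
eef_pos: [431.6, -194.8, 115.2]
ee_rot: [-0.001, 0.674, 0.739, -0.0]
force: [0.0, 0.3, -3.0]
grip_width: 0.555
F [-0.22 -0.18 -2.8 ] sd [0.43 0.53 0.62] median z -2.9 tau [ 7.0000e-03 -3.9312e+01 -2.2612e+01 -1.0000e-03  2.0000e-03  0.0000e+00] tcp [ 431.86 -195.    115.35] [0.15 0.12 0.29] j [-0.672  0.334  1.799 -0.     1.009 -0.764] t 5.8667 g 0.5534213235576252
```

Cartridge C weighs about 2.8 N, so it is the part-used one and goes in the middle pocket. I'll take a look at that pocket from beside it before inserting.

```bash
python3 -m creep '[{"grip":40,"linear":[2,6,-14],"rot":[0,0,0]},{"grip":40,"linear":[9,25,-6],"rot":[0,0,0]},{"grip":40,"linear":[11,31,0],"rot":[0,0,0]},{"grip":40,"linear":[11,31,0],"rot":[0,0,0]},{"grip":40,"linear":[11,31,0],"rot":[0,0,0]},{"grip":40,"linear":[11,31,0],"rot":[0,0,0]},{"grip":40,"linear":[11,31,0],"rot":[0,0,0]},{"grip":40,"linear":[7.5,20,0],"rot":[0,0,0]},{"grip":40,"linear":[2,8.5,0],"rot":[0,0,0]},{"grip":40,"linear":[0,0,0],"rot":[0,0,0]},{"grip":40,"linear":[0,0,0],"rot":[0,0,0]},{"grip":40,"linear":[0,0,0],"rot":[0,0,0]}]'
python3 w.py 632.2 -20.5 135; python3 cap.py w3;python3 w.py 632.2 -20.5 135
python3 - <<'E'
from h import *
X,im,ray,o=fcloud("w3")
for k,c in {'part':(632,-22),'empty':(642,-126),'full':(624,82)}.items():
    try:print(k,mouth(X,ray,o,*c))
    except Exception as e:print(k,e)
E
```

```text
time_s: 6.87
eef_pos: [638.0, -100.6, 135.6]
ee_rot: [-0.0, 0.674, 0.739, -0.0]
force: [-0.1, 0.2, -2.4]
grip_width: 0.55
tcp [ 638.  -100.6  135.6] tool-delta [80.3  1.6  0.6] ydir deg 5.24 z [-0.001  0.    -1.   ] F [-0.14  0.18 -2.36] g 0.55 j [-0.34  0.66  1.22 -0.    1.26 -0.43] t 6.8667
tcp [ 638.  -100.8  135.8] tool-delta [80.5  1.6  0.8] ydir deg 5.23 z [-0. -0. -1.] F [ 0.2  -0.08 -2.25] g 0.55 j [-0.34  0.66  1.22 -0.    1.26 -0.43] t 6.9167
part (array([631.89592355, -20.60856276,  33.09762437]), array([631.91152937, -20.59747845]), 269)
empty (array([-66117.19930992,  -3064.57322031,  66855.83062393]), array([ 639.99880517, -122.96305893]), 23)
full (array([621.65428079,  87.2684512 ,  35.74496788]), array([621.84573244,  85.22228134]), 134)
```

View pics/w3.png

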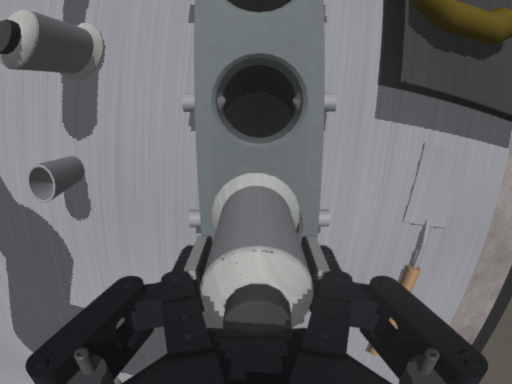

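Run:
```python
from h import *
X,im,ray,o=fcloud("w3")
u,v=np.meshgrid(np.arange(512),np.arange(384))
for lo,hi,r in((95,128,24),(100,115,24),(115,135,24),(80,90,31)):
    m=(X[...,2]>lo)&(X[...,2]<hi)&(np.hypot(X[...,0]-638,X[...,1]+101)<34)&(v<250)&(u>205)&(u<310)
    q=X[m];print(lo,hi,len(q),fitc(q[:,0],q[:,1],r).round(2))
```

```text
95 128 1112 [636.79 -99.89]
100 115 469 [636.73 -99.87]
115 135 835 [636.9  -99.93]
80 90 1307 [ 636.74 -103.22]
```

```bash
python3 -m creep '[{"grip":40,"linear":[15,0.5,0],"rot":[0,0,0]},{"grip":40,"linear":[30,0.6,0],"rot":[0,0,0]},{"grip":40,"linear":[25,0.6,0],"rot":[0,0,0]},{"grip":40,"linear":[9.9,0.4,0],"rot":[0,0,0]},{"grip":40,"linear":[0,0,10],"rot":[0,0,0]},{"grip":40,"linear":[0,0,12],"rot":[0,0,0]},{"grip":40,"linear":[0,0,5],"rot":[0,0,0]},{"grip":40,"linear":[0,0,3],"rot":[0,0,0]},{"grip":40,"linear":[0,0,3],"rot":[0,0,0]}]'
python3 w.py 632.2 -20.5 83
python3 cap.py w4
```

```text
time_s: 7.67
eef_pos: [633.3, -21.4, 101.9]
ee_rot: [-0.0, 0.674, 0.738, -0.0]
force: [0.0, 0.6, -2.9]
grip_width: 0.553
tcp [633.3 -21.4 101.9] tool-delta [ 1.  -1.  18.9] ydir deg 5.2 z [-0.001  0.    -1.   ] F [ 0.02  0.62 -2.92] g 0.553 j [-0.22  0.67  1.3  -0.    1.18 -0.31] t 7.6667
```

View pics/w4.png

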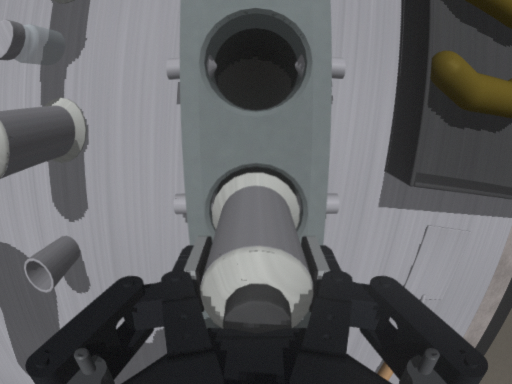

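```bash
python3 -m creep '[{"grip":40,"linear":[0,0,4],"rot":[0,0,0]},{"grip":40,"linear":[0,0,4],"rot":[0,0,0]},{"grip":40,"linear":[0,0,4],"rot":[0,0,0]},{"grip":40,"linear":[0,0,1],"rot":[0,0,0]}]'
python3 -m creep '[{"grip":40,"linear":[0,0,2],"rot":[0,0,0]},{"grip":40,"linear":[0,0,2],"rot":[0,0,0]},{"grip":40,"linear":[0,0,1],"rot":[0,0,0]}]'
python3 -m creep '[{"grip":40,"linear":[0,0,0.7],"rot":[0,0,0]},{"grip":40,"linear":[0,0,0.7],"rot":[0,0,0]}]'
```

```text
time_s: 8.05
eef_pos: [633.1, -20.5, 88.8]
ee_rot: [-0.0, 0.674, 0.739, -0.0]
force: [-0.4, 0.4, -2.9]
grip_width: 0.554
time_s: 8.3
eef_pos: [633.4, -20.5, 84.6]
ee_rot: [-0.0, 0.674, 0.739, -0.0]
force: [-0.5, -1.1, 0.4]
grip_width: 0.555
time_s: 8.47
eef_pos: [633.6, -20.5, 84.1]
ee_rot: [0.0, 0.674, 0.739, 0.0]
force: [-3.5, -0.2, 5.1]
grip_width: 0.551
```

```bash
python3 -m creep '[{"grip":40,"linear":[0,0,0.7],"rot":[0,0,0]},{"grip":40,"linear":[0,0,0.7],"rot":[0,0,0]}]'
python3 -m creep '[{"grip":40,"linear":[0,0,0.7],"rot":[0,0,0]},{"grip":40,"linear":[0,0,0.7],"rot":[0,0,0]}]'
python3 w.py 632.2 -20.5 83
```

```text
time_s: 8.63
eef_pos: [633.9, -20.5, 83.1]
ee_rot: [0.001, 0.674, 0.739, 0.001]
force: [-2.4, 1.6, 8.9]
grip_width: 0.551
time_s: 8.8
eef_pos: [634.3, -20.5, 82.2]
ee_rot: [0.001, 0.674, 0.739, 0.001]
force: [-1.9, 0.8, 10.9]
grip_width: 0.553
tcp [634.3 -20.5  82.2] tool-delta [ 0.2 -2.  -0.9] ydir deg 5.28 z [ 0.003 -0.    -1.   ] F [-1.88  0.76 10.92] g 0.553 j [-0.22  0.69  1.32  0.    1.13 -0.31] t 8.8
```

```bash
python3 -m creep '[{"grip":40,"linear":[0,-0.4,0.7],"rot":[0,0,0]},{"grip":40,"linear":[0,-0.4,0.7],"rot":[0,0,0]}]'
python3 -m creep '[{"grip":40,"linear":[0,0,0.7],"rot":[0,0,0]},{"grip":40,"linear":[0,0,0.7],"rot":[0,0,0]}]'
python3 w.py 632.2 -20.5 83
```

```text
time_s: 8.97
eef_pos: [634.0, -20.6, 81.4]
ee_rot: [0.002, 0.674, 0.739, 0.001]
force: [-1.6, 1.6, 12.4]
grip_width: 0.552
time_s: 9.13
eef_pos: [634.1, -20.5, 80.3]
ee_rot: [0.002, 0.674, 0.739, 0.002]
force: [-2.2, 1.8, 14.1]
grip_width: 0.547
tcp [634.1 -20.5  80.3] tool-delta [ 0.2 -1.9 -2.7] ydir deg 5.28 z [ 0.005 -0.001 -1.   ] F [-2.2   1.77 14.09] g 0.547 j [-0.22  0.69  1.32  0.    1.13 -0.31] t 9.1333
```

```bash
python3 -m creep '[{"grip":40,"linear":[0,0,0.7],"rot":[0,0,0]},{"grip":40,"linear":[0,0,0.7],"rot":[0,0,0]}]'
python3 w.py 632.2 -20.5 83
```

```text
time_s: 9.3
eef_pos: [633.2, -20.8, 77.0]
ee_rot: [0.001, 0.674, 0.739, 0.0]
force: [0.4, -0.5, 2.5]
grip_width: 0.552
tcp [633.2 -20.8  77. ] tool-delta [ 0.4 -0.9 -6. ] ydir deg 5.27 z [ 0.002 -0.001 -1.   ] F [ 0.39 -0.47  2.52] g 0.552 j [-0.22  0.69  1.32 -0.    1.12 -0.31] t 9.3
```

```bash
python3 -m creep '[{"grip":40,"linear":[0,0,2],"rot":[0,0,0]},{"grip":40,"linear":[0,0,2],"rot":[0,0,0]},{"grip":40,"linear":[0,0,2],"rot":[0,0,0]},{"grip":40,"linear":[0,0,1],"rot":[0,0,0]}]'
python3 -m creep '[{"grip":40,"linear":[0,0,1],"rot":[0,0,0]},{"grip":40,"linear":[0,0,1],"rot":[0,0,0]}]'
python3 w.py 632.2 -20.5 83
```

```text
time_s: 9.63
eef_pos: [632.0, -20.4, 68.1]
ee_rot: [-0.001, 0.674, 0.739, -0.001]
force: [0.1, -0.2, -2.4]
grip_width: 0.554
time_s: 9.8
eef_pos: [632.3, -20.5, 66.8]
ee_rot: [-0.0, 0.674, 0.739, -0.0]
force: [-0.4, 0.3, -2.1]
grip_width: 0.556
tcp [632.3 -20.5  66.8] tool-delta [  0.   -0.1 -16.2] ydir deg 5.27 z [-0.001  0.    -1.   ] F [-0.39  0.29 -2.11] g 0.556 j [-0.22  0.71  1.33 -0.    1.11 -0.31] t 9.8
```

```bash
python3 -m creep '[{"grip":40,"linear":[0,0,0.8],"rot":[0,0,0]},{"grip":40,"linear":[0,0,0.6],"rot":[0,0,0]},{"grip":40,"linear":[0,0,0],"rot":[0,0,0]}]'
python3 -m creep '[{"grip":40,"linear":[0,0,0.6],"rot":[0,0,0]},{"grip":40,"linear":[0,0,0],"rot":[0,0,0]}]'
python3 w.py 632.2 -20.5 83
```

```text
time_s: 10.05
eef_pos: [632.5, -20.5, 65.9]
ee_rot: [-0.0, 0.674, 0.739, -0.0]
force: [-0.7, -0.8, -0.1]
grip_width: 0.554
time_s: 10.22
eef_pos: [632.6, -20.6, 65.5]
ee_rot: [0.0, 0.674, 0.739, 0.0]
force: [-1.2, -0.0, -0.6]
grip_width: 0.556
tcp [632.6 -20.6  65.5] tool-delta [  0.1  -0.4 -17.5] ydir deg 5.27 z [ 0. -0. -1.] F [-1.22 -0.03 -0.6 ] g 0.556 j [-0.22  0.71  1.33 -0.    1.1  -0.31] t 10.2167
```

```bash
python3 -m creep '[{"grip":55,"linear":[0,0,0],"rot":[0,0,0]},{"grip":65,"linear":[0,0,0],"rot":[0,0,0]},{"grip":85,"linear":[0,0,0],"rot":[0,0,0]},{"grip":85,"linear":[0,0,0],"rot":[0,0,0]},{"grip":85,"linear":[0,0,0],"rot":[0,0,0]}]'
python3 w.py 443.2 25.5 56;python3 cap.py w5
```

```text
time_s: 10.63
eef_pos: [632.7, -20.6, 65.4]
ee_rot: [0.0, 0.674, 0.739, 0.0]
force: [-0.4, -0.2, -0.3]
grip_width: 0.995
tcp [632.7 -20.6  65.4] tool-delta [  63.3 -184.5    9.3] ydir deg 5.27 z [ 0. -0. -1.] F [-0.43 -0.17 -0.32] g 0.995 j [-0.22  0.71  1.33 -0.    1.1  -0.31] t 10.6333
```

View pics/w5.png

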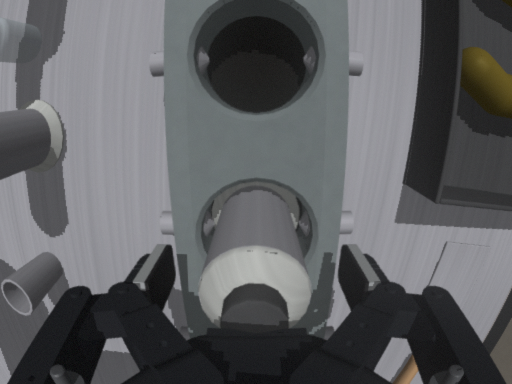

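The cartridge is seated deep in the middle pocket and upright, with its rim below the mouth at about (255,205), and the fingers are clear of it. Next is cartridge B.

```bash
python3 -m creep '[{"grip":85,"linear":[0,0,-15],"rot":[0,0,0]},{"grip":85,"linear":[0,0,-30],"rot":[0,0,0]},{"grip":85,"linear":[0,0,-30],"rot":[0,0,0]},{"grip":85,"linear":[10.6,-30.7,0],"rot":[0,0,0]},{"grip":85,"linear":[10.6,-30.7,0],"rot":[0,0,0]},{"grip":85,"linear":[10.6,-30.7,0],"rot":[0,0,0]},{"grip":85,"linear":[10.6,-30.7,0],"rot":[0,0,0]},{"grip":85,"linear":[10.6,-30.7,0],"rot":[0,0,0]},{"grip":85,"linear":[10.6,-30.7,0],"rot":[0,0,0]},{"grip":85,"linear":[0,0,0],"rot":[0,0,0]},{"grip":85,"linear":[0,0,0],"rot":[0,0,0]}]'
cat > look.py <<'E'
import sys
from h import *
X,im,ray,o=fcloud(sys.argv[1]);cx,cy=float(sys.argv[2]),float(sys.argv[3])
d=np.hypot(X[...,0]-cx,X[...,1]-cy);q=X[(d<34)&(X[...,2]>25)&(X[...,2]<92)];t=X[(d<25)&(X[...,2]>114)&(X[...,2]<122)]
print(fitc(q[:,0],q[:,1],24).round(1),len(q),((t.min(0)+t.max(0))/2).round(1),np.median(t[:,2]).round(1))
E
python3 w.py 443.2 25.5 56; python3 cap.py w6;python3 w.py 443.2 25.5 56; python3 look.py w6 443 26
```

```text
time_s: 11.6
eef_pos: [442.7, 26.2, 140.8]
ee_rot: [0.0, 0.674, 0.739, 0.0]
force: [0.6, 0.1, 0.0]
grip_width: 0.998
tcp [442.7  26.2 140.8] tool-delta [-0.7  0.3 84.8] ydir deg 5.29 z [ 0.001 -0.    -1.   ] F [0.63 0.12 0.  ] g 0.998 j [-0.21  0.24  1.86  0.    1.05 -0.3 ] t 11.6
tcp [443.8  25.8 140.9] tool-delta [-0.2 -0.8 84.9] ydir deg 5.28 z [ 0.002 -0.    -1.   ] F [ 0.58  1.02 -0.32] g 0.998 j [-0.21  0.24  1.85 -0.    1.05 -0.3 ] t 11.65
[442.7  26.7] 1026 [442.8  27.  117. ] 118.0
```

View pics/w6.png

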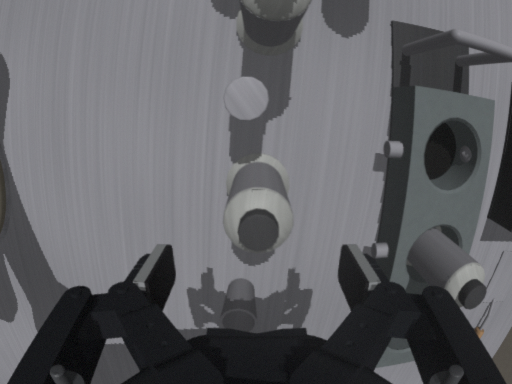

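The picture shows B's collar at (259,230), centred between the fingertips, with the shaker at (246,98). Going down to grip it.

```bash
python3 -m creep '[{"grip":85,"linear":[0.5,0,28],"rot":[0,0,0]},{"grip":85,"linear":[0,0,28],"rot":[0,0,0]},{"grip":85,"linear":[0,0,20],"rot":[0,0,0]},{"grip":85,"linear":[0,0,8],"rot":[0,0,0]},{"grip":65,"linear":[0,0,0],"rot":[0,0,0]},{"grip":55,"linear":[0,0,0],"rot":[0,0,0]},{"grip":50,"linear":[0,0,0],"rot":[0,0,0]},{"grip":40,"linear":[0,0,0],"rot":[0,0,0]},{"grip":40,"linear":[0,0,0],"rot":[0,0,0]},{"grip":40,"linear":[0,0,0],"rot":[0,0,0]}]' 60
python3 w.py 443 26 57
python3 -m creep '[{"grip":40,"linear":[0,0,-8],"rot":[0,0,0]},{"grip":40,"linear":[0,0,-20],"rot":[0,0,0]},{"grip":40,"linear":[0,0,-20],"rot":[0,0,0]},{"grip":40,"linear":[0,0,-12],"rot":[0,0,0]},{"grip":40,"linear":[0,0,0],"rot":[0,0,0]},{"grip":40,"linear":[0,0,0],"rot":[0,0,0]},{"grip":40,"linear":[0,0,0],"rot":[0,0,0]}]'
python3 weigh.py 14
```

```text
time_s: 12.48
eef_pos: [444.2, 26.2, 57.7]
ee_rot: [0.001, 0.674, 0.739, 0.001]
force: [-1.2, -0.1, 6.3]
grip_width: 0.556
tcp [444.2  26.2  57.7] tool-delta [-0.  -1.2  0.7] ydir deg 5.28 z [ 0.003 -0.001 -1.   ] F [-1.21 -0.14  6.25] g 0.556 j [-0.21  0.38  1.93 -0.    0.83 -0.3 ] t 12.4833
time_s: 13.07
eef_pos: [442.9, 26.4, 115.8]
ee_rot: [-0.0, 0.674, 0.739, -0.0]
force: [0.3, -0.4, -1.7]
grip_width: 0.555
F [ 0.09  0.07 -1.42] sd [0.5  0.6  0.71] median z -1.45 tau [ 6.0000e-03 -3.5410e+01 -2.1775e+01 -1.0000e-03  1.0000e-03 -0.0000e+00] tcp [443.13  26.39 115.97] [0.17 0.04 0.27] j [-0.206  0.274  1.882 -0.     0.985 -0.298] t 13.7667 g 0.5553358662991696
```

B weighs about 1.4 N, so it is the empty one and goes in the far pocket. I'll look at that pocket from beside it first.

```bash
python3 -m creep '[{"grip":40,"linear":[-6,4.5,-14],"rot":[0,0,0]},{"grip":40,"linear":[-20,15,-10],"rot":[0,0,0]},{"grip":40,"linear":[-27,20.4,0],"rot":[0,0,0]},{"grip":40,"linear":[-27,20.4,0],"rot":[0,0,0]},{"grip":40,"linear":[-27,20.4,0],"rot":[0,0,0]},{"grip":40,"linear":[-27,20.4,0],"rot":[0,0,0]},{"grip":40,"linear":[-27,20.4,0],"rot":[0,0,0]},{"grip":40,"linear":[-27,20.4,0],"rot":[0,0,0]},{"grip":40,"linear":[-27,20.4,0],"rot":[0,0,0]},{"grip":40,"linear":[-20,15,0],"rot":[0,0,0]},{"grip":40,"linear":[-9.4,7,0],"rot":[0,0,0]},{"grip":40,"linear":[0,0,0],"rot":[0,0,0]}]'
python3 -m creep '[{"grip":40,"linear":[0,0,0],"rot":[0,0,0]},{"grip":40,"linear":[0,0,0],"rot":[0,0,0]}]'
python3 w.py 642.4 -125.1 140; python3 cap.py w7;python3 w.py 642.4 -125.1 140
cat > pk.py <<'E'
import sys
from h import *
n=sys.argv[1];tx,ty,sx,sy=map(float,sys.argv[2:6])
X,im,ray,o=fcloud(n)
print("mouth",[np.round(a,2) for a in mouth(X,ray,o,sx,sy)[:2]])
u,v=np.meshgrid(np.arange(512),np.arange(384))
for lo,hi in((100,118),(118,138)):
    m=(X[...,2]>lo)&(X[...,2]<hi)&(np.hypot(X[...,0]-tx,X[...,1]-ty)<34)&(v<250)&(u>205)&(u<310)
    q=X[m];print("cart",len(q),fitc(q[:,0],q[:,1],24).round(2))
E
python3 pk.py w7 649 -200 642 -125
```

```text
time_s: 14.77
eef_pos: [649.9, -202.0, 139.2]
ee_rot: [-0.0, 0.675, 0.738, -0.0]
force: [0.2, 0.5, -1.4]
grip_width: 0.557
time_s: 14.93
eef_pos: [648.8, -199.2, 140.1]
ee_rot: [-0.0, 0.674, 0.739, -0.0]
force: [-0.3, 0.1, -1.1]
grip_width: 0.555
tcp [ 648.8 -199.2  140.1] tool-delta [74.4  0.5  0.2] ydir deg 5.3 z [-0.001  0.001 -1.   ] F [-0.33  0.08 -1.13] g 0.555 j [-0.47  0.73  1.08  0.    1.33 -0.56] t 14.9333
tcp [ 648.9 -199.2  140.4] tool-delta [74.3  0.4  0.5] ydir deg 5.31 z [-0.  0. -1.] F [-0.49  1.19 -1.33] g 0.555 j [-0.47  0.73  1.08  0.    1.33 -0.56] t 14.9833
mouth [array([ 641.83, -125.04,   33.15]), array([ 641.83, -125.01])]
cart 538 [ 647.48 -198.63]
cart 819 [ 647.68 -198.68]
```

View pics/w7.png

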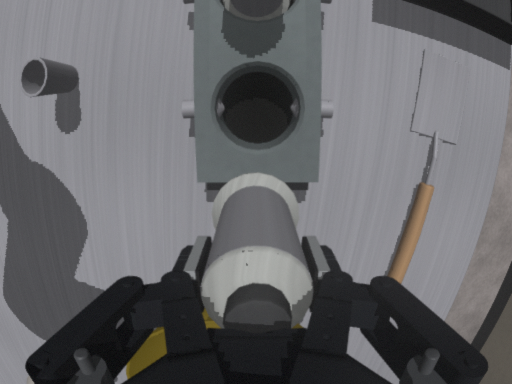

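```bash
python3 -m creep '[{"grip":40,"linear":[14,0.1,0],"rot":[0,0,0]},{"grip":40,"linear":[28,0.2,0],"rot":[0,0,0]},{"grip":40,"linear":[22,0.2,0],"rot":[0,0,0]},{"grip":40,"linear":[10.1,0.1,0],"rot":[0,0,0]},{"grip":40,"linear":[0,0,10],"rot":[0,0,0]},{"grip":40,"linear":[0,0,14],"rot":[0,0,0]},{"grip":40,"linear":[0,0,8],"rot":[0,0,0]},{"grip":40,"linear":[0,0,4],"rot":[0,0,0]},{"grip":40,"linear":[0,0,2],"rot":[0,0,0]}]'
python3 w.py 642.6 -125.2 84
python3 -m creep '[{"grip":40,"linear":[0,0,4],"rot":[0,0,0]},{"grip":40,"linear":[0,0,4],"rot":[0,0,0]},{"grip":40,"linear":[0,0,4],"rot":[0,0,0]},{"grip":40,"linear":[0,0,1],"rot":[0,0,0]}]'
python3 w.py 642.6 -125.2 84
```

```text
time_s: 15.73
eef_pos: [642.7, -126.7, 101.2]
ee_rot: [-0.001, 0.674, 0.739, -0.0]
force: [0.6, -0.3, -0.8]
grip_width: 0.553
tcp [ 642.7 -126.7  101.2] tool-delta [ 1.5  0.1 17.2] ydir deg 5.23 z [-0.001  0.    -1.   ] F [ 0.59 -0.31 -0.76] g 0.553 j [-0.37  0.71  1.22 -0.    1.21 -0.46] t 15.7333
time_s: 16.07
eef_pos: [642.9, -126.3, 88.6]
ee_rot: [-0.0, 0.674, 0.739, -0.0]
force: [-0.2, 0.1, -1.1]
grip_width: 0.555
tcp [ 642.9 -126.3   88.6] tool-delta [ 1.1 -0.2  4.6] ydir deg 5.26 z [-0.001  0.    -1.   ] F [-0.24  0.12 -1.09] g 0.555 j [-0.37  0.73  1.23 -0.    1.19 -0.46] t 16.0667
```

```bash
python3 -m creep '[{"grip":40,"linear":[0.5,-0.2,2],"rot":[0,0,0]},{"grip":40,"linear":[0.3,-0.2,2],"rot":[0,0,0]},{"grip":40,"linear":[0,0,1],"rot":[0,0,0]}]'
python3 -m creep '[{"grip":40,"linear":[0,-0.2,0.7],"rot":[0,0,0]},{"grip":40,"linear":[0,-0.2,0.7],"rot":[0,0,0]},{"grip":40,"linear":[0,-0.2,0.7],"rot":[0,0,0]}]'
python3 -m creep '[{"grip":40,"linear":[0,-0.2,0.7],"rot":[0,0,0]},{"grip":40,"linear":[0,-0.2,0.7],"rot":[0,0,0]},{"grip":40,"linear":[0,-0.1,0.7],"rot":[0,0,0]}]'
python3 w.py 642.6 -125.2 84
```

```text
time_s: 16.32
eef_pos: [643.0, -125.5, 84.6]
ee_rot: [0.001, 0.674, 0.739, 0.0]
force: [1.4, 1.1, 2.4]
grip_width: 0.557
time_s: 16.57
eef_pos: [642.9, -125.7, 83.6]
ee_rot: [0.001, 0.674, 0.739, 0.001]
force: [1.4, 0.7, 8.0]
grip_width: 0.558
time_s: 16.82
eef_pos: [642.7, -125.8, 82.4]
ee_rot: [0.002, 0.674, 0.739, 0.001]
force: [-0.3, 1.2, 11.5]
grip_width: 0.557
tcp [ 642.7 -125.8   82.4] tool-delta [ 0.6 -0.  -1.6] ydir deg 5.28 z [ 0.004 -0.001 -1.   ] F [-0.31  1.23 11.52] g 0.557 j [-0.37  0.73  1.24  0.    1.17 -0.46] t 16.8167
```

```bash
python3 -m creep '[{"grip":40,"linear":[0,0,0.7],"rot":[0,0,0]},{"grip":40,"linear":[0,0,0.7],"rot":[0,0,0]}]'
python3 -m creep '[{"grip":40,"linear":[0,0,0.7],"rot":[0,0,0]},{"grip":40,"linear":[0,0,0.7],"rot":[0,0,0]}]'
python3 w.py 642.6 -125.2 84
```

```text
time_s: 16.98
eef_pos: [642.9, -125.9, 81.3]
ee_rot: [0.002, 0.674, 0.739, 0.001]
force: [-0.2, 1.3, 13.2]
grip_width: 0.553
time_s: 17.15
eef_pos: [642.3, -125.9, 78.8]
ee_rot: [0.002, 0.674, 0.739, 0.001]
force: [0.9, -1.2, 3.2]
grip_width: 0.553
tcp [ 642.3 -125.9   78.8] tool-delta [ 0.7  0.4 -5.2] ydir deg 5.28 z [ 0.003 -0.001 -1.   ] F [ 0.93 -1.25  3.21] g 0.553 j [-0.37  0.73  1.24 -0.    1.16 -0.46] t 17.15
```

```bash
python3 -m creep '[{"grip":40,"linear":[0,0,2],"rot":[0,0,0]},{"grip":40,"linear":[0,0,2],"rot":[0,0,0]},{"grip":40,"linear":[0,0,2],"rot":[0,0,0]},{"grip":40,"linear":[0,0,2],"rot":[0,0,0]},{"grip":40,"linear":[0,0,1],"rot":[0,0,0]}]'
python3 -m creep '[{"grip":40,"linear":[0,0,0.6],"rot":[0,0,0]},{"grip":40,"linear":[0,0,0.6],"rot":[0,0,0]},{"grip":40,"linear":[0,0,0],"rot":[0,0,0]}]'
python3 w.py 642.6 -125.2 84
```

```text
time_s: 17.57
eef_pos: [640.6, -125.3, 67.1]
ee_rot: [-0.001, 0.674, 0.739, -0.001]
force: [0.0, 1.1, -1.7]
grip_width: 0.553
time_s: 17.82
eef_pos: [641.1, -125.5, 66.7]
ee_rot: [-0.001, 0.674, 0.739, -0.0]
force: [-0.2, -0.0, -1.8]
grip_width: 0.556
tcp [ 641.1 -125.5   66.7] tool-delta [  0.2   1.5 -17.3] ydir deg 5.28 z [-0.001  0.    -1.   ] F [-0.23 -0.03 -1.83] g 0.556 j [-0.37  0.75  1.25 -0.    1.14 -0.46] t 17.8167
```

```bash
python3 -m creep '[{"grip":40,"linear":[0.2,0.6,0.6],"rot":[0,0,0]},{"grip":40,"linear":[0,0.5,0.6],"rot":[0,0,0]},{"grip":40,"linear":[0,0,0.4],"rot":[0,0,0]},{"grip":40,"linear":[0,0,0],"rot":[0,0,0]}]'
python3 w.py 642.6 -125.2 84
```

```text
time_s: 18.15
eef_pos: [642.6, -125.3, 65.8]
ee_rot: [0.0, 0.674, 0.739, -0.0]
force: [-1.3, 0.2, 2.3]
grip_width: 0.556
tcp [ 642.6 -125.3   65.8] tool-delta [  0.1   0.1 -18.2] ydir deg 5.27 z [-0. -0. -1.] F [-1.33  0.25  2.31] g 0.556 j [-0.37  0.75  1.25 -0.    1.14 -0.46] t 18.15
```

```bash
python3 -m creep '[{"grip":55,"linear":[0,0,0],"rot":[0,0,0]},{"grip":65,"linear":[0,0,0],"rot":[0,0,0]},{"grip":85,"linear":[0,0,0],"rot":[0,0,0]},{"grip":85,"linear":[0,0,0],"rot":[0,0,0]},{"grip":85,"linear":[0,0,0],"rot":[0,0,0]},{"grip":85,"linear":[0,0,-15],"rot":[0,0,0]},{"grip":85,"linear":[0,0,-30],"rot":[0,0,0]},{"grip":85,"linear":[0,0,-30],"rot":[0,0,0]},{"grip":85,"linear":[0,0,-10],"rot":[0,0,0]}]'
python3 w.py 440 178.3 142; python3 cap.py w8
```

```text
time_s: 18.9
eef_pos: [644.0, -125.7, 155.3]
ee_rot: [0.003, 0.674, 0.739, 0.001]
force: [1.4, -0.5, 1.1]
grip_width: 0.995
tcp [ 644.  -125.7  155.3] tool-delta [ 321.5 -175.2   11.3] ydir deg 5.28 z [ 0.006 -0.002 -1.   ] F [ 1.45 -0.47  1.1 ] g 0.995 j [-0.37  0.66  1.16  0.    1.31 -0.46] t 18.9
```

View pics/w8.png

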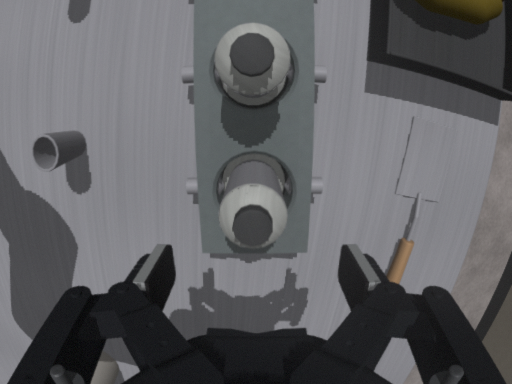

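Both cartridges are down in their pockets, with their collars at (252,55) and (252,226). Next is the last one, A.

```bash
python3 -c "
from h import *
X=fcloud('w8')[0]
for u,v in((252,55),(252,226)):
    print(np.nanmedian(X[v-6:v+7,u-6:u+7].reshape(-1,3),0).round(1))"
python3 -m creep '[{"grip":85,"linear":[32.4,-17.4,0],"rot":[0,0,0]},{"grip":85,"linear":[32.4,-17.4,0],"rot":[0,0,0]},{"grip":85,"linear":[32.4,-17.4,0],"rot":[0,0,0]},{"grip":85,"linear":[32.4,-17.4,0],"rot":[0,0,0]},{"grip":85,"linear":[32.4,-17.4,0],"rot":[0,0,0]},{"grip":85,"linear":[32.4,-17.4,0],"rot":[0,0,0]},{"grip":85,"linear":[32.4,-17.4,2],"rot":[0,0,0]},{"grip":85,"linear":[32.4,-17.4,4],"rot":[0,0,0]},{"grip":85,"linear":[32.4,-17.4,4],"rot":[0,0,0]},{"grip":85,"linear":[32.4,-17.4,4],"rot":[0,0,0]},{"grip":85,"linear":[0,0,0],"rot":[0,0,0]},{"grip":85,"linear":[0,0,0],"rot":[0,0,0]}]'
python3 w.py 440 181 57; python3 cap.py w9;python3 w.py 440 181 57; python3 look.py w9 440 180
```

```text
[631.4 -20.9 126.4]
[ 640.5 -123.5  126.6]
time_s: 19.95
eef_pos: [438.3, 182.4, 135.6]
ee_rot: [-0.0, 0.673, 0.74, -0.001]
force: [0.1, -0.7, 0.5]
grip_width: 0.996
tcp [438.3 182.4 135.6] tool-delta [-1.6  1.7 78.6] ydir deg 5.44 z [-0.002 -0.    -1.   ] F [ 0.13 -0.65  0.48] g 0.996 j [ 0.15  0.31  1.77 -0.    1.06  0.05] t 19.95
tcp [439.2 181.5 135.9] tool-delta [-0.6  0.8 78.9] ydir deg 5.34 z [-0.001 -0.    -1.   ] F [ 0.68  0.73 -0.13] g 0.996 j [ 0.14  0.31  1.77 -0.    1.06  0.05] t 20.0
[439.3 181.3] 1120 [439.3 181.7 116.9] 118.0
```

View pics/w9.png

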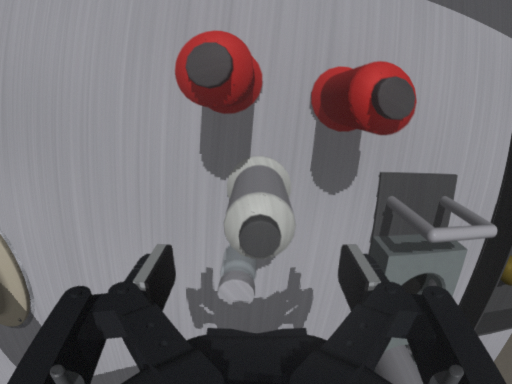

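Both seated tops measure 126.5 mm, close to the 127 mm expected when home. A is centred between the fingers with its collar at (259,236), and the shaker at (237,290) is clear of the pads.

```bash
python3 -m creep '[{"grip":85,"linear":[0,0,28],"rot":[0,0,0]},{"grip":85,"linear":[0,0,28],"rot":[0,0,0]},{"grip":85,"linear":[0,0,15],"rot":[0,0,0]},{"grip":85,"linear":[0,0,8],"rot":[0,0,0]},{"grip":65,"linear":[0,0,0],"rot":[0,0,0]},{"grip":55,"linear":[0,0,0],"rot":[0,0,0]},{"grip":50,"linear":[0,0,0],"rot":[0,0,0]},{"grip":40,"linear":[0,0,0],"rot":[0,0,0]},{"grip":40,"linear":[0,0,0],"rot":[0,0,0]},{"grip":40,"linear":[0,0,0],"rot":[0,0,0]}]' 60
python3 w.py 440 181 57
python3 -m creep '[{"grip":40,"linear":[0,0,-8],"rot":[0,0,0]},{"grip":40,"linear":[0,0,-20],"rot":[0,0,0]},{"grip":40,"linear":[0,0,-20],"rot":[0,0,0]},{"grip":40,"linear":[0,0,-12],"rot":[0,0,0]},{"grip":40,"linear":[0,0,0],"rot":[0,0,0]},{"grip":40,"linear":[0,0,0],"rot":[0,0,0]},{"grip":40,"linear":[0,0,0],"rot":[0,0,0]}]'
python3 weigh.py 10
```

```text
time_s: 20.83
eef_pos: [440.2, 181.3, 58.8]
ee_rot: [0.001, 0.674, 0.739, 0.001]
force: [-0.8, -1.3, 5.8]
grip_width: 0.559
tcp [440.2 181.3  58.8] tool-delta [-0.2 -0.3  1.8] ydir deg 5.27 z [ 0.002 -0.    -1.   ] F [-0.8  -1.29  5.76] g 0.559 j [ 0.14  0.43  1.84 -0.    0.87  0.05] t 20.8333
time_s: 21.42
eef_pos: [439.0, 181.3, 116.8]
ee_rot: [-0.0, 0.674, 0.739, -0.001]
force: [0.9, -0.0, -3.6]
grip_width: 0.556
F [ 0.31  0.11 -4.45] sd [0.45 0.31 0.39] median z -4.39 tau [ 8.0000e-03 -4.0265e+01 -2.3263e+01 -4.0000e-03  4.0000e-03 -0.0000e+00] tcp [439.27 181.32 116.98] [0.21 0.03 0.29] j [ 0.144  0.335  1.793 -0.     1.014  0.052] t 21.9167 g 0.5558155915303993
```

A weighs about 4.45 N, so it is the full one. It goes next to the handle.

```bash
python3 -m creep '[{"grip":40,"linear":[-4,6,-15],"rot":[0,0,0]},{"grip":40,"linear":[-12,18,-15],"rot":[0,0,0]},{"grip":40,"linear":[-19,29,0],"rot":[0,0,0]},{"grip":40,"linear":[-19,29,0],"rot":[0,0,0]},{"grip":40,"linear":[-19,29,0],"rot":[0,0,0]},{"grip":40,"linear":[-19,29,0],"rot":[0,0,0]},{"grip":40,"linear":[-14,22,0],"rot":[0,0,0]},{"grip":40,"linear":[-7.8,11.3,0],"rot":[0,0,0]},{"grip":40,"linear":[0,0,0],"rot":[0,0,0]},{"grip":40,"linear":[0,0,15],"rot":[0,0,0]},{"grip":40,"linear":[0,0,12],"rot":[0,0,0]},{"grip":40,"linear":[0,0,0],"rot":[0,0,0]}]'
python3 -m creep '[{"grip":40,"linear":[0,0,0],"rot":[0,0,0]},{"grip":40,"linear":[0,0,0],"rot":[0,0,0]}]'
python3 w.py 622.4 83.9 120; python3 cap.py w10;python3 w.py 622.4 83.9 120
python3 - <<'E'
from h import *
X,im,ray,o=fcloud("w10")
u,v=np.meshgrid(np.arange(512),np.arange(384))
for lo,hi in((80,96),(96,115)):
    m=(X[...,2]>lo)&(X[...,2]<hi)&(np.hypot(X[...,0]-622,X[...,1]-84)<34)&(v<250)&(u>205)&(u<310)
    q=X[m];print("cart",len(q),fitc(q[:,0],q[:,1],24).round(2))
# mouth edge, far (+y) side: along rays, rack-top pixel to hole pixel
P=o+ray*((49-o[2])/ray[...,2])[...,None]
top=(abs(X[...,2]-49)<3);hole=(X[...,2]<45)
e=(np.roll(top,1,0)&hole)&(np.hypot(P[...,0]-622,P[...,1]-84)<42)&(v<240)
q=P[e];print(len(q),fitc(q[:,0],q[:,1],33.2).round(2),q[:,:2].min(0),q[:,:2].max(0))
im2=cv2.imread("pics/w10.png");cv2.imwrite("pics/w10c.png",cv2.resize(im2[80:280,160:360],None,fx=3,fy=3))
E
```

```text
time_s: 22.92
eef_pos: [620.7, 84.4, 117.4]
ee_rot: [-0.002, 0.674, 0.739, -0.002]
force: [-1.6, -0.1, -5.1]
grip_width: 0.555
time_s: 23.08
eef_pos: [622.6, 84.2, 121.1]
ee_rot: [0.0, 0.674, 0.739, 0.0]
force: [-0.3, -0.8, -4.5]
grip_width: 0.554
tcp [622.6  84.2 121.1] tool-delta [-0.3 -0.2  1.1] ydir deg 5.29 z [ 0.001 -0.    -1.   ] F [-0.26 -0.76 -4.5 ] g 0.554 j [-0.05  0.63  1.3  -0.    1.2  -0.14] t 23.0833
tcp [622.8  84.2 121.3] tool-delta [-0.2 -0.4  1.3] ydir deg 5.29 z [ 0.001 -0.    -1.   ] F [-0.71 -0.08 -4.53] g 0.553 j [-0.05  0.63  1.3  -0.    1.2  -0.14] t 23.1333
cart 466 [621.73  84.27]
cart 738 [621.77  84.25]
58 [622.04  85.17] [590.74460959  97.17194287] [653.27074523 118.43368816]
```

View pics/w10c.png

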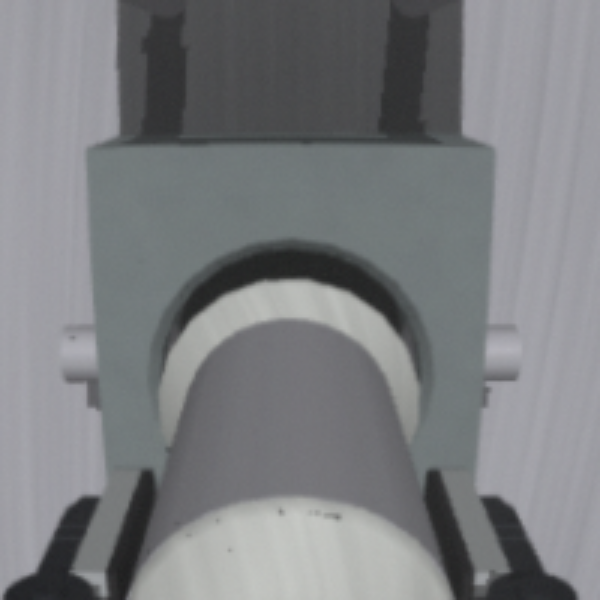

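```bash
python3 -m creep '[{"grip":40,"linear":[0.4,0,5],"rot":[0,0,0]},{"grip":40,"linear":[0,0,8],"rot":[0,0,0]},{"grip":40,"linear":[0,0,6],"rot":[0,0,0]},{"grip":40,"linear":[0,0,4],"rot":[0,0,0]},{"grip":40,"linear":[0,0,4],"rot":[0,0,0]},{"grip":40,"linear":[0,0,3],"rot":[0,0,0]},{"grip":40,"linear":[0,0,1],"rot":[0,0,0]}]'
python3 w.py 622.4 84 85
python3 -m creep '[{"grip":40,"linear":[0,0,1.5],"rot":[0,0,0]},{"grip":40,"linear":[0,0,1.5],"rot":[0,0,0]},{"grip":40,"linear":[0,0,1],"rot":[0,0,0]}]'
python3 -m creep '[{"grip":40,"linear":[0,-0.2,0.7],"rot":[0,0,0]},{"grip":40,"linear":[0,-0.2,0.7],"rot":[0,0,0]},{"grip":40,"linear":[0,-0.2,0.7],"rot":[0,0,0]}]'
python3 w.py 622.4 84 85
```

```text
time_s: 23.72
eef_pos: [622.3, 84.4, 88.8]
ee_rot: [-0.0, 0.674, 0.739, -0.0]
force: [-0.1, 0.6, -4.0]
grip_width: 0.556
tcp [622.3  84.4  88.8] tool-delta [-0.4  0.   3.8] ydir deg 5.27 z [-0.001  0.    -1.   ] F [-0.09  0.64 -4.04] g 0.556 j [-0.05  0.67  1.33 -0.    1.14 -0.14] t 23.7167
time_s: 23.97
eef_pos: [622.8, 84.4, 85.7]
ee_rot: [0.0, 0.674, 0.739, 0.0]
force: [0.8, -0.2, -2.4]
grip_width: 0.555
time_s: 24.22
eef_pos: [622.9, 84.3, 84.8]
ee_rot: [0.001, 0.674, 0.739, 0.001]
force: [-1.0, 0.7, 6.7]
grip_width: 0.55
tcp [622.9  84.3  84.8] tool-delta [-0.3 -0.5 -0.2] ydir deg 5.27 z [ 0.003 -0.    -1.   ] F [-0.98  0.65  6.71] g 0.55 j [-0.05  0.67  1.34  0.    1.13 -0.14] t 24.2167
```

```bash
python3 -m creep '[{"grip":40,"linear":[0,-0.2,0.7],"rot":[0,0,0]},{"grip":40,"linear":[0,-0.2,0.7],"rot":[0,0,0]}]'
python3 -m creep '[{"grip":40,"linear":[0,-0.1,0.7],"rot":[0,0,0]},{"grip":40,"linear":[0,-0.1,0.7],"rot":[0,0,0]}]'
python3 w.py 622.4 84 85
```

```text
time_s: 24.38
eef_pos: [622.7, 84.3, 83.9]
ee_rot: [0.002, 0.674, 0.739, 0.001]
force: [-0.0, 0.7, 8.0]
grip_width: 0.555
time_s: 24.55
eef_pos: [622.7, 84.2, 82.8]
ee_rot: [0.002, 0.674, 0.739, 0.002]
force: [-0.2, 1.5, 10.4]
grip_width: 0.552
tcp [622.7  84.2  82.8] tool-delta [-0.2 -0.3 -2.2] ydir deg 5.27 z [ 0.005 -0.    -1.   ] F [-0.19  1.48 10.41] g 0.552 j [-0.05  0.67  1.34  0.    1.12 -0.14] t 24.55
```

```bash
python3 -m creep '[{"grip":40,"linear":[0,0,0.7],"rot":[0,0,0]},{"grip":40,"linear":[0,0,0.7],"rot":[0,0,0]}]'
python3 -m creep '[{"grip":40,"linear":[0,0,0.7],"rot":[0,0,0]},{"grip":40,"linear":[0,0,0.7],"rot":[0,0,0]}]'
python3 w.py 622.4 84 85
```

```text
time_s: 24.72
eef_pos: [622.6, 84.2, 81.2]
ee_rot: [0.002, 0.674, 0.739, 0.001]
force: [1.9, 0.4, -0.0]
grip_width: 0.552
time_s: 24.88
eef_pos: [621.7, 84.2, 78.1]
ee_rot: [0.0, 0.674, 0.739, 0.0]
force: [2.2, -0.1, 0.5]
grip_width: 0.556
tcp [621.7  84.2  78.1] tool-delta [-0.3  0.7 -6.9] ydir deg 5.27 z [ 0.001 -0.    -1.   ] F [ 2.19 -0.14  0.48] g 0.556 j [-0.05  0.68  1.34 -0.    1.12 -0.14] t 24.8833
```

```bash
python3 -m creep '[{"grip":40,"linear":[0,0.5,2],"rot":[0,0,0]},{"grip":40,"linear":[0,0.5,2],"rot":[0,0,0]},{"grip":40,"linear":[0,0.2,2],"rot":[0,0,0]},{"grip":40,"linear":[0,0,1.5],"rot":[0,0,0]},{"grip":40,"linear":[0,0,0],"rot":[0,0,0]}]'
python3 -m creep '[{"grip":40,"linear":[0,0,0.6],"rot":[0,0,0]},{"grip":40,"linear":[0,0,0.6],"rot":[0,0,0]},{"grip":40,"linear":[0,0,0],"rot":[0,0,0]}]'
python3 w.py 622.4 84 68
```

```text
time_s: 25.3
eef_pos: [621.7, 84.4, 69.1]
ee_rot: [-0.001, 0.674, 0.739, -0.001]
force: [-0.1, -0.1, -4.2]
grip_width: 0.559
time_s: 25.55
eef_pos: [622.4, 84.4, 68.9]
ee_rot: [-0.0, 0.674, 0.739, -0.0]
force: [0.0, 0.3, -4.6]
grip_width: 0.556
tcp [622.4  84.4  68.9] tool-delta [-0.4 -0.   0.9] ydir deg 5.27 z [-0. -0. -1.] F [ 0.04  0.32 -4.64] g 0.556 j [-0.05  0.69  1.35 -0.    1.1  -0.14] t 25.55
```

```bash
python3 -m creep '[{"grip":40,"linear":[0,0,0.8],"rot":[0,0,0]},{"grip":40,"linear":[0,0,0.8],"rot":[0,0,0]},{"grip":40,"linear":[0,0,0],"rot":[0,0,0]}]'
python3 -m creep '[{"grip":40,"linear":[0,0,0.6],"rot":[0,0,0]},{"grip":40,"linear":[0,0,0.6],"rot":[0,0,0]},{"grip":40,"linear":[0,0,0],"rot":[0,0,0]}]'
python3 w.py 622.4 84 68
```

```text
time_s: 25.8
eef_pos: [622.6, 84.4, 67.5]
ee_rot: [0.0, 0.674, 0.739, 0.0]
force: [-0.5, -0.2, -3.8]
grip_width: 0.555
time_s: 26.05
eef_pos: [622.6, 84.3, 66.6]
ee_rot: [0.0, 0.674, 0.739, 0.0]
force: [-1.6, -0.5, -0.3]
grip_width: 0.557
tcp [622.6  84.3  66.6] tool-delta [-0.3 -0.2 -1.4] ydir deg 5.27 z [ 0. -0. -1.] F [-1.63 -0.52 -0.26] g 0.557 j [-0.05  0.7   1.35 -0.    1.1  -0.14] t 26.05
```

```bash
python3 -m creep '[{"grip":55,"linear":[0,0,0],"rot":[0,0,0]},{"grip":65,"linear":[0,0,0],"rot":[0,0,0]},{"grip":85,"linear":[0,0,0],"rot":[0,0,0]},{"grip":85,"linear":[0,0,0],"rot":[0,0,0]},{"grip":85,"linear":[0,0,0],"rot":[0,0,0]},{"grip":85,"linear":[0,0,-15],"rot":[0,0,0]},{"grip":85,"linear":[0,0,-30],"rot":[0,0,0]},{"grip":85,"linear":[0,0,-30],"rot":[0,0,0]},{"grip":85,"linear":[0,0,-35],"rot":[0,0,0]},{"grip":85,"linear":[0,0,-35],"rot":[0,0,0]},{"grip":85,"linear":[0,0,-15],"rot":[0,0,0]}]'
python3 -m creep '[{"grip":85,"linear":[-35,0,0],"rot":[0,0,0]},{"grip":85,"linear":[-35,0,0],"rot":[0,0,0]},{"grip":85,"linear":[-35,0,0],"rot":[0,0,0]},{"grip":85,"linear":[-35,0,0],"rot":[0,0,0]},{"grip":85,"linear":[-35,0,0],"rot":[0,0,0]},{"grip":85,"linear":[-35,0,0],"rot":[0,0,0]},{"grip":85,"linear":[0,0,0],"rot":[0,0,0]},{"grip":85,"linear":[0,0,0],"rot":[0,0,0]},{"grip":85,"linear":[0,0,0],"rot":[0,0,0]}]'
python3 cap.py w11
python3 - <<'E'
from rig import imaging
import numpy as np,cv2
for n in("scene","top"):
    p=imaging.camera_params(n);im,d=imaging.capture(n)
    cv2.imwrite(f"pics/{n}1.png",im[:,:,::-1]);np.savez(f"{n}1.npz",im=im,d=d,K=p['intrinsics'],R=p['R'],t=p['t'])
from h import *
def rep(n,X,b,S):
    for k,(x,y) in S.items():
        d=np.hypot(X[...,0]-x-b[0],X[...,1]-y-b[1]);t=X[(d<28)&(X[...,2]>119)&(X[...,2]<150)];q=X[(d<34)&(X[...,2]>60)&(X[...,2]<100)]
        print(n,k,len(t),len(q),"ztop",np.median(t[:,2]).round(1) if len(t) else None,"coll",(((t.min(0)+t.max(0))/2).round(1)) if len(t) else None,"body",fitc(q[:,0],q[:,1],24).round(1) if len(q)>20 else None)
S={'full':(622,84),'part':(631.9,-20.6),'empty':(641.9,-125)}
rep("wrist",fcloud("w11")[0],(0,0),S)
rep("top",cloud("top1")[0],(.6,-3.5),S)
rep("scene",cloud("scene1")[0],(3,0),S)
for n in('top','scene'):
    X=cloud(n+'1')[0]
    for k,(x,y,r) in {'shaker':(429,104,17),'cup':(434,-102,19)}.items():
        d=np.hypot(X[...,0]-x,X[...,1]-y);q=X[(d<28)&(X[...,2]>12)&(X[...,2]<50)];print(n,k,fitc(q[:,0],q[:,1],r).round(1))
E
python3 w.py 0 0 0
```

```text
time_s: 26.97
eef_pos: [623.6, 84.4, 231.6]
ee_rot: [0.003, 0.674, 0.739, 0.002]
force: [-0.2, 0.7, 0.9]
grip_width: 0.996
time_s: 27.72
eef_pos: [641.8, -124.3, 226.2]
ee_rot: [-0.0, 0.674, 0.739, 0.0]
force: [-0.0, 0.4, 0.7]
grip_width: 0.997
wrist full 0 85 ztop None coll None body [621.6  84.4]
wrist part 753 5 ztop 126.2 coll [631.1 -19.8 124.2] body None
wrist empty 696 295 ztop 126.4 coll [ 640.7 -124.4  123.9] body [ 640.8 -124.5]
top full 69 51 ztop 124.8 coll [622.3  80.9 126. ] body [622.5  80.7]
top part 0 0 ztop None coll None body None
top empty 0 0 ztop None coll None body None
scene full 78 198 ztop 125.3 coll [624.3  84.  123.6] body [623.3  82.6]
scene part 65 191 ztop 125.8 coll [633.9 -20.6 123.8] body [632.8 -21.8]
scene empty 57 176 ztop 126.1 coll [ 644.1 -127.5  123.7] body [ 642.8 -126.9]
top shaker [428.3 104.8]
top cup [437.1 -97.1]
scene shaker [428.3 104.2]
scene cup [ 436.7 -103.5]
tcp [ 641.9 -123.4  226.5] tool-delta [ 182.9 -627.6  226.4] ydir deg 5.36 z [ 0.  0. -1.] F [-0.05  0.43  0.13] g 0.997 j [-0.37  0.61  1.06  0.    1.47 -0.46] t 27.8667
```

View pics/w11.png

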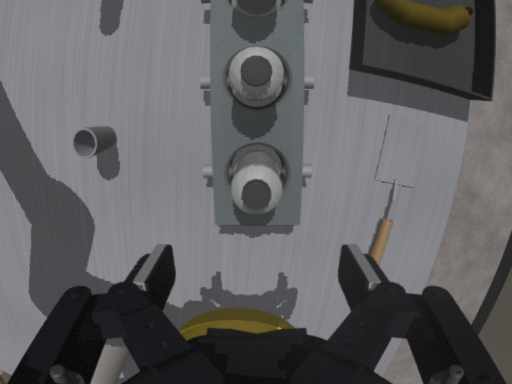

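View pics/scene1.png

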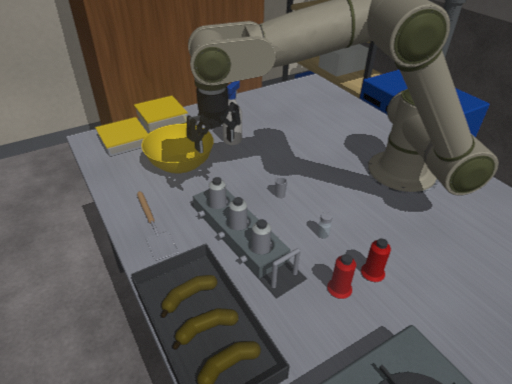

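All three are down, with tops at about 125 to 126.5 mm, and the gripper is clear. The shaker and cup have not moved. Handing in.

```bash
python3 -c "
from rig import ctrl;print(ctrl.finish_job())"; python3 w.py 0 0 0
```

```text
the job is handed in; nothing more can be done
None
the job is handed in; nothing more can be done
```

All three cartridges are in their pockets, sorted by weight, and the job is handed in. Robot time was about 28 s of the 72 s allowed.

| Cartridge (start position, mm) | Weight felt | Class | Pocket |
|---|---|---|---|
| A (440, 181) | about 4.45 N | full | next to the handle |
| C (432, −195) | about 2.8 N | part-used | middle |
| B (443, 26) | about 1.4 N | empty | farthest from the handle |

- **Pressing in:** I pushed each one down in steps of 0.7 mm. The catch gave way with 10 to 14 N read at the wrist; counting the cartridge's weight, that put about 15 to 17 N on the rack, well under the 35 N limit. I then lowered each one onto the rubber floor and let go.
- **Final depth:** the last pictures put the tops at 124.8 to 126.4 mm, where about 126.5 mm is expected when fully home. The full one reads lowest, as it should on a soft floor.
- **Position and upright:** the cartridges stand upright in the pictures, within about 3 mm of the measured pocket centres.
- **Bystanders:** the shaker measured the same as at the start. The scene camera shows the cup unmoved to the millimetre; the overhead fit of it differed by about 6 mm, and I trust that fit less. I did not measure the bowl or spray bottle again.

**Disagreements and gaps:** the cameras differed from each other by 2 to 4 mm in absolute position, so I placed each cartridge by offsets measured relative to the wrist camera. In the last check the arm hid the middle and far cartridges from the overhead camera. I checked those two from the wrist and scene cameras instead.

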